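# Close a course of tapered solder ingots and cross it

## Robot

A 7-joint arm with a two-finger parallel gripper is mounted at the origin on a cart in front of the work surface, level with it; the furniture and walls round the work are solid. World frame = base frame: x ahead of the robot, y to its left, z up, the work surface at z = 0. Lengths are in mm, angles in rad, forces in N, time in s.
With the tool pointing down it reaches from about 400 to 900 mm from the base axis. Payload 5.5 kg.
Tool frame: the origin (TCP) lies midway between the tips of the shut fingers; the grasp point (between the pads) lies 19 mm behind it; z points along the fingers, y is the direction in which the jaws open and shut (so a half turn about z gives the same grasp; the last joint's range is limited). The gripper opens to 85 mm and grips with 20 to 120 N. Pads are 22 mm wide; open, the fingers measure 114 mm over their backs; the gripper's body (76 mm by 85 mm) begins 54 mm behind the grasp point. The pads swing forward as they close: fully open they stand 13 mm farther back than shut.
Start: joints at [1.48, 0.501, -0.427, 1.55, 0.221, 1.138, -0.21], TCP at [225.235, -609.729, 231.31] pointing down, gripper open.
Joint ranges: [-2.88, 2.88], [-0.31, 2.03], [-1.54, 1.56], [0.2, 2.42], [-1.41, 4.55], [0.19, 2.02], [-2.57, 2.57]. Speed limits (rad/s): [2.57, 2.57, 3.14, 3.14, 3.14, 3.14, 3.14].

## Interface

Orientations are given as a 3x3 rotation matrix whose columns are the frame's x, y, z axes.
In Python, from plant import r gives the robot as it stands.
- The arm moves only by the tool servo_tool, never from a script. Its argument "moves" is a list of rows, each a list of 3 entries, a list of its own where there are three numbers: the shift along the tool's x, y, z in m, then the turn about the tool's z in rad, then the finger opening in m, from 0 to 0.0854. In form: [[[dx, dy, dz], spin, jaw], ...]. A call has 1 to 10 rows; each row shifts and turns the pose as measured when the row begins, along the tool's axes as they then stand; what a row does not reach is not made up. A row lasts 1/12 s, in which the tool goes at most 41.7 mm and 7.16 degrees, less where a joint would pass 70% of its speed; a pose out of reach is approached as far as the arm can. A call is refused whole if a number of a shift passes 0.0417 or a number of a turn 0.125, either way. A call with a gripper value outside its range is refused whole. The fingers move at their own pace and stop on an object; "force" is the grip in N (left out, the last holds). Time passes only in rows, so rows that do not move let the fingers close. It gives the time, the measured TCP pose, the force and the opening at its end, in the units of the state.
- r.state(): the state, without advancing time (a new reading comes with each control period).
- r.grab_frame(name): name is "scene" or "side" or "wrist"; returns (picture, depth): 420x560x3 uint8, red, green, blue; 420x560 float32, mm along the optical axis (not along the pixel's ray), 0 where there is no reading.
- r.camera_info(name): a dict with "mtx" (3x3 intrinsics, pixels), "extrinsics" (4x4, takes a point from world to camera coordinates); the wrist camera has in their place "tool_from_camera" (4x4, takes a point from camera to tool coordinates, whose origin is the TCP and whose axes are the flange's). Camera axes: x right, y down, z forward; pixel columns grow to the right and rows downward; lengths in mm; the calibration is good to about 2 mm. A picture is of the moment at which its call begins: read the wrist's pose just before it. camera_info takes no time and is no camera call.
- r.finish_job(): hands the job in, once; it reports no verdict.
The state is a dict: "time": time; "joint_positions": joint angles; "qd": joint speeds; "joint_efforts": joint torques, N m; "ee_pos": TCP position; "tool_rot": TCP orientation; "ft_force": force on the tool from outside, world axes, zero at the start; "moment": the same for the moment, N m; "opening": finger opening in mm.
Only numpy, scipy, OpenCV 4.12 (cv2) and the standard library are available. Lean on these libraries where they do the work, as an engineer would, in place of code of your own. Each camera call takes 0.05 s, during which the arm holds its last target.

## Task

Carry on the stack of solder ingots on the plywood board. Turn the green-banded ingot upside down, wide face up, and push it in close beside the plain ingot so that their slopes nest, their ends are level and the plain one is pressed up against the steel stop, which makes one flat course. Then set the yellow-banded ingot, wide face down, crosswise over the middle of the pair; do not drop any ingot, and leave the tape roll, the solder reel and the blue screwdriver where they are.

Things in the scene. Friction and masses are not known exactly. Their poses are not given: they have to be found in the camera images.
- board_top (a point): centre of the top face of a fixed plywood stacking board, 164 mm (its x) x 100 mm (its y), 8 mm thick, lying flat on the desk; z up. Its x axis points along the board to the steel stop at its right end as the robot sees it.
- stop_face (a point): middle of the foot of the steel stop's inner face, level with the board's top: 66 mm along the board's x from its centre. The stop is a fixed straight bar 90 mm long along the board's y, 10 mm thick, standing 15 mm above the board. The face looks to the board's -x; same axes as board_top.
- ingot_plain_mid (a point): centre of the plain grey loose ingot (13 mm from its wide and its narrow face). It lies wide face down on the board, its length roughly along the stop, 4 to 16 mm short of it. Axes: y along its 58 mm length, z from the wide face to the narrow face, x across, toward the stop. Shape: see ingot_plain.
- ingot_green_mid (a point): ingot with a green painted band round its middle, same shape, size and axes as the plain one, loose, lying wide face down on the desk to the left of the board, its length roughly square to the board. It can stand on a sloped long side and tips on from there with a light push. Point: its centre.
- ingot_yellow_mid (a point): ingot with a yellow painted band round its middle, same shape, size and axes, loose, lying wide face down on the desk to the right of the board. Point: its centre.
- ingot_plain: plain ingot, origin at the centre of its wide face. All three ingots: bar 58 mm long (y), square flat parallel ends, trapezoid section: wide face 40 mm (x), narrow face 28 mm, 26 mm high (z); the 3 mm next to the wide face are upright, then both long sides slope in about 15 deg. 0.25 to 0.5 kg. Nested side by side, one inverted, centres lie 34.8 mm apart.
- ingot_green: the green-banded ingot; origin at the centre of its wide face
- ingot_yellow: the yellow-banded ingot; origin at the centre of its wide face
- tape_roll: bystander: cream roll of masking tape, 109 mm across, 24 mm high, lying flat; origin under its centre
- solder_reel: bystander: reel of solder with black flanges, 52 mm across, 35 mm high; origin under its centre
- blue_driver: bystander: blue-handled screwdriver, 170 mm long, lying on the desk to the right; origin under its middle
Not all that is in view belongs to the job. What is shaped like the ingot_green but pink is not meant.

How it is judged (in metres and radians):
On the way:
1. the green ingot lies upside down, nested beside the plain one, the pair home against the stop, before the yellow one is laid on (angle between ingot_green_mid's own z axis and vertical above 3.06 rad and x of ingot_green_mid in the frame of ingot_plain_mid between -0.0385 and -0.03 m and x of ingot_plain_mid in the frame of stop_face above -0.0235 m and horizontal distance between ingot_yellow_mid and ingot_plain_mid above 0.06 m), for 0.2 s.
At the end, for the whole second after the job is handed in: Plain ingot flat, at most 4.5 mm off the stop; green inverted beside it, centres 30-38.5 mm apart across, ends level to 8 mm, tops to 3 mm, parallel to 0.1 rad; yellow flat, wide face down on both, square to 0.17 rad, centred to 15 mm across, 14 mm along; all at rest (angle between ingot_green_mid's own z axis and vertical above 3.06 rad and angle between each of ingot_plain_mid, ingot_yellow_mid's own z axis and vertical below 0.08 rad and x of ingot_plain_mid in the frame of stop_face above -0.0245 m and x of ingot_green_mid in the frame of ingot_plain_mid between -0.0385 and -0.03 m and y of ingot_green_mid in the frame of ingot_plain_mid between -0.008 and 0.008 m and z of ingot_green_mid in the frame of ingot_plain_mid between -0.003 and 0.003 m and angle between the y axis of ingot_green_mid and the y axis of ingot_plain_mid, either way round below 0.1 rad and angle between the y axis of ingot_yellow_mid and the x axis of ingot_plain_mid, either way round below 0.17 rad and x of ingot_yellow_mid in the frame of ingot_plain_mid between -0.0354 and -0.0054 m and y of ingot_yellow_mid in the frame of ingot_plain_mid between -0.014 and 0.014 m and z of ingot_yellow_mid in the frame of ingot_plain_mid between 0.023 and 0.029 m and linear speed of each of ingot_green, ingot_plain, ingot_yellow below 0.02 m/s); the robot touches nothing.
It fails at once if the green ingot is dropped (free of the fingers and faster than 0.8 m/s) (linear speed of ingot_green above 0.8 m/s and contact force between the fingers and ingot_green below 0.05 N).
It fails at once if the yellow ingot is dropped (free of the fingers and faster than 0.5 m/s) (linear speed of ingot_yellow above 0.5 m/s and contact force between the fingers and ingot_yellow below 0.05 N).
It fails at once if the tape roll, the solder reel or the blue screwdriver is moved more than 30 mm (distance of any of tape_roll, solder_reel, blue_driver from where it was at the start of the episode above 0.03 m).
It also fails if it takes over 61 s, if anything falls off the work surface, if the arm or the gripper's body presses on something with over 40 N, if the wrist force passes 120 N, or if a joint passes its speed limit or range.

## Working session

There is one attempt and no reset: what is moved stays moved. The work goes in short steps, Python scripts to look and compute and a tool call to move; the robot and the scene stay as the last step left them, time stands still between calls to the robot, and variables do not carry over. Pictures are saved under pics/ and viewed, and the job is handed in when it is done.

Besides the shell and the picture viewer there is one more tool, called after "Call:" as a command line: name --argument value ..., lists and objects as JSON in quotes. servo_tool: Moves the arm, as the interface text tells. Its arguments: {"type":"object","properties":{"moves":{"type":"array"},"force":{"type":"number"}},"required":["moves"]}

```bash
ls; mkdir -p pics; python3 - <<'E'
from plant import r
import cv2,json,numpy as np
np.set_printoptions(precision=3,suppress=True)
s=r.state();print(s)
for n in("scene","side","wrist"):
    p,d=r.grab_frame(n);cv2.imwrite(f"pics/{n}0.png",p[:,:,::-1]);np.save(f"{n}0.npy",d);print(n,r.camera_info(n))
E
```

```text
pics
{'time': 0.0, 'joint_positions': array([ 1.48 ,  0.502, -0.427,  1.551,  0.221,  1.138, -0.21 ]), 'qd': array([ 0.001,  0.   , -0.   ,  0.001,  0.   ,  0.001,  0.   ]), 'joint_efforts': array([ -0.   , -56.952,  -5.816, -28.093,   0.011,   0.012,  -0.   ]), 'ee_pos': array([ 224.906, -609.12 ,  230.279]), 'tool_rot': array([[ 0.938,  0.346, -0.001],
       [ 0.346, -0.938,  0.002],
       [ 0.   , -0.002, -1.   ]]), 'ft_force': array([0.038, 0.141, 0.018]), 'moment': array([ 0.011,  0.015, -0.022]), 'opening': 85.41415589068671}
scene {'mtx': array([[492.767,   0.   , 278.932],
       [  0.   , 492.767, 211.63 ],
       [  0.   ,   0.   ,   1.   ]]), 'extrinsics': array([[   0.922,   -0.387,    0.024, -501.827],
       [  -0.181,   -0.485,   -0.856,   51.173],
       [   0.342,    0.785,   -0.517, 1404.844],
       [   0.   ,    0.   ,    0.   ,    1.   ]])}
side {'mtx': array([[401.654,   0.   , 286.988],
       [  0.   , 401.654, 206.799],
       [  0.   ,   0.   ,   1.   ]]), 'extrinsics': array([[ -0.978,  -0.207,  -0.001, 450.172],
       [ -0.106,   0.507,  -0.855, 177.66 ],
       [  0.177,  -0.837,  -0.518, 919.07 ],
       [  0.   ,   0.   ,   0.   ,   1.   ]])}
wrist {'mtx': array([[316.085,   0.   , 278.441],
       [  0.   , 316.085, 215.841],
       [  0.   ,   0.   ,   1.   ]]), 'tool_from_camera': array([[   0.001,   -0.961,   -0.277,   71.028],
       [   1.   ,    0.001,   -0.   ,   -1.22 ],
       [   0.001,   -0.277,    0.961, -143.246],
       [   0.   ,    0.   ,    0.   ,    1.   ]])}
```

View pics/scene0.png

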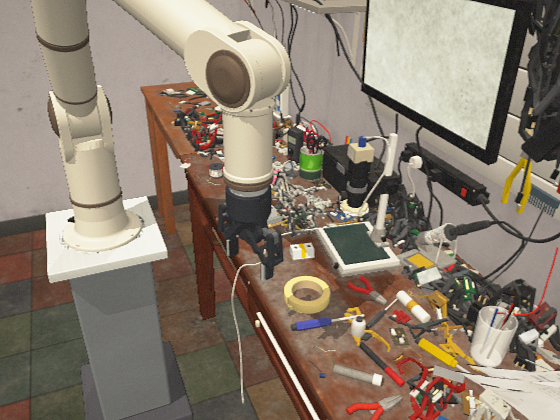

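View pics/side0.png

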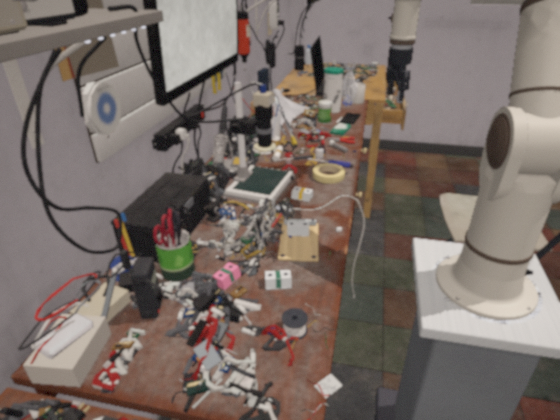

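View pics/wrist0.png

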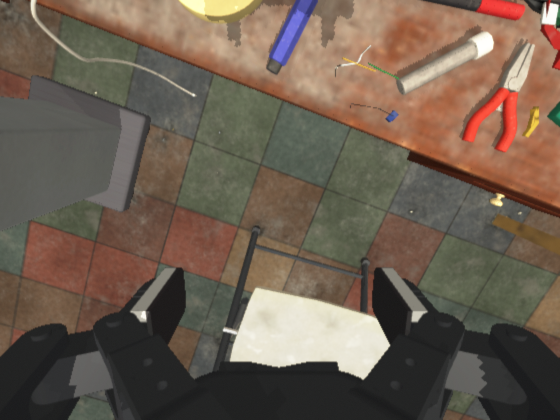

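The side view shows the green ingot near (278,280), the pink one at (227,275), the board at (300,240) with the plain ingot and stop at its upper end, yellow at (302,195), reel (293,322), tape (328,172) and driver (340,163). The scene view shows yellow at (302,250), tape (307,295) and driver (318,323).

```bash
cat > h.py <<'E'
from plant import r
import cv2,numpy as np
np.set_printoptions(precision=3,suppress=True)
def ext(n,st=None):
    c=r.camera_info(n);K=np.array(c['mtx'])
    if n=='wrist':
        T=np.eye(4);T[:3,:3]=st['tool_rot'];T[:3,3]=st['ee_pos']
        return K,T@np.array(c['tool_from_camera'])
    return K,np.linalg.inv(np.array(c['extrinsics']))
def cloud(d,K,T):
    v,u=np.mgrid[:d.shape[0],:d.shape[1]]
    P=np.stack([(u-K[0,2])/K[0,0]*d,(v-K[1,2])/K[1,1]*d,d],-1)
    return P@T[:3,:3].T+T[:3,3]
def plane(uv,z,K,T):
    uv=np.atleast_2d(uv).astype(float)
    ray=np.c_[(uv[:,0]-K[0,2])/K[0,0],(uv[:,1]-K[1,2])/K[1,1],np.ones(len(uv))]@T[:3,:3].T
    t=(z-T[2,3])/ray[:,2];return T[:3,3]+t[:,None]*ray
def shot(n,name):
    st=r.state();p,d=r.grab_frame(n);cv2.imwrite(f'pics/{name}.png',p[:,:,::-1]);np.savez(f'{name}.npz',p=p,d=d,R=st['tool_rot'],t=st['ee_pos'])
    K,T=ext(n,st);return p,d,K,T,st
E
python3 - <<'E'
from h import *
d=np.load('side0.npy');K,T=ext('side');C=cloud(d,K,T)
for n,(u,v) in dict(green=(278,274),pink=(227,272),board=(297,248),plain=(298,224),yellow=(302,192),reel=(293,315),tape=(328,165),tapeb=(315,172),driver=(342,163),white=(260,185)).items(): print(n,d[v,u],C[v,u])
p=cv2.imread('pics/side0.png')[140:345,190:390];cv2.imwrite('pics/sidecrop.png',cv2.resize(p,None,fx=3.8,fy=2.9))
E
```

```text
green 909.8157 [461.421  92.159  27.021]
pink 917.3049 [577.223 108.333  26.094]
board 1024.3558 [441.85  -37.083   7.998]
plain 1072.2147 [ 452.848 -107.915   33.822]
yellow 1238.9475 [ 475.615 -297.356   25.805]
reel 795.4599 [402.969 212.645  33.106]
tape 1408.8861 [ 421.05  -510.921   24.092]
tapeb 1362.1807 [ 457.526 -447.235   23.857]
driver 1449.9644 [ 376.008 -562.444   12.6  ]
white 1269.3179 [ 612.222 -307.337   30.092]
```

View pics/sidecrop.png

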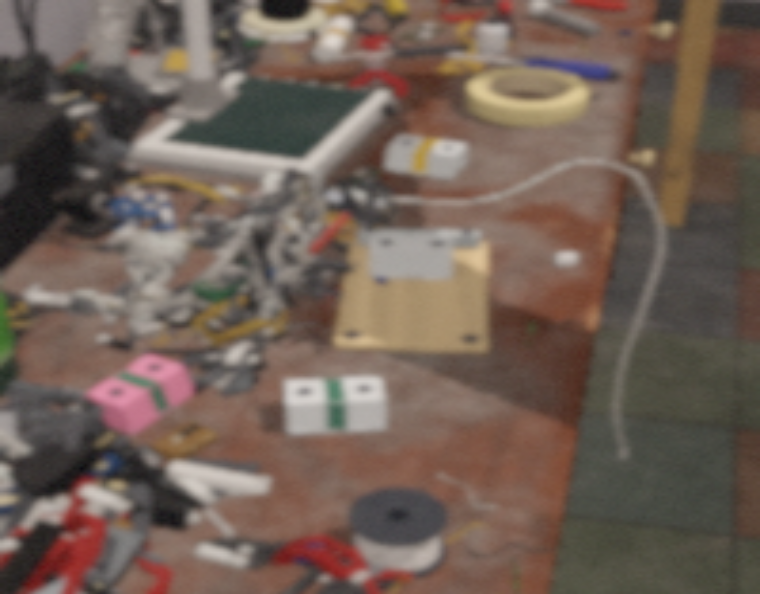

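Call:
servo_tool --moves '[[[0.04,-0.01,0],-0.065,0.085],[[0.04,-0.01,0],-0.065,0.085],[[0.04,-0.01,0],-0.065,0.085],[[0.04,-0.01,0],-0.065,0.085],[[0.04,-0.01,0],-0.065,0.085],[[0.04,-0.01,0],-0.065,0.085],[[0.04,-0.01,0],-0.065,0.085],[[0.04,-0.01,0],-0.07,0.085],[[0.04,-0.01,0],-0.07,0.085],[[0.04,-0.01,0],-0.07,0.085]]' --force 20

```text
time: 0.98
ee_pos: [473.4, -299.5, 224.5]
tool_rot: [[0.521, 0.854, -0.007], [0.854, -0.521, -0.0], [-0.004, -0.006, -1.0]]
ft_force: [1.5, -0.1, 0.4]
opening: 85.4
```

Call:
servo_tool --moves '[[[0.04,-0.012,0],-0.08,0.085],[[0.04,-0.012,0],-0.08,0.085],[[0.04,-0.012,0],-0.08,0.085],[[0.04,-0.012,0],-0.08,0.085],[[0.04,-0.012,0],-0.08,0.085],[[0.0,-0.0,0],-0.0,0.085]]'

```text
time: 1.48
ee_pos: [492.9, -83.7, 224.7]
tool_rot: [[0.11, 0.994, -0.004], [0.994, -0.11, 0.004], [0.004, -0.004, -1.0]]
ft_force: [-0.4, 0.2, -0.7]
opening: 84.9
```

```bash
python3 - <<'E'
from h import *
shot('wrist','w1')
E
```

```text
(no output)
```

View pics/w1.png

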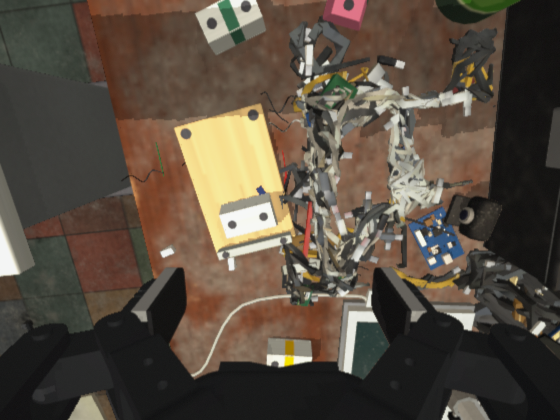

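Wrist view: green ingot at (230,22), board (235,180) with plain ingot on it at (248,217) just short of the stop (255,248), yellow at (290,352), pink (348,8). The stop lies at the lower end (world −y), and clutter lies on the far side (world +x) of the board.

```bash
cat >> h.py <<'E'
def load(name,n='wrist'):
    z=np.load(name+'.npz');st=dict(tool_rot=z['R'],ee_pos=z['t']);K,T=ext(n,st);return z['p'],z['d'],K,T,st
def blob(C,m,box,zr):
    M=(m&(C[...,0]>box[0])&(C[...,0]<box[1])&(C[...,1]>box[2])&(C[...,1]<box[3])&(C[...,2]>zr[0])&(C[...,2]<zr[1])).astype(np.uint8)
    M=cv2.morphologyEx(M,cv2.MORPH_OPEN,np.ones((3,3),np.uint8))
    n,L,S,_=cv2.connectedComponentsWithStats(M)
    if n<2: return None
    k=1+np.argmax(S[1:,4]);P=C[L==k]
    (c,wh,a)=cv2.minAreaRect(P[:,:2].astype(np.float32))
    w,h=wh
    if w<h: a+=90;w,h=h,w   # a = angle of long side, deg
    a=(a+90)%180-90
    return dict(c=np.array(c),L=w,W=h,ang=a,z=np.median(P[:,2]),n=len(P))
E
python3 - <<'E'
from h import *
p,d,K,T,st=load('w1');C=cloud(d,K,T);one=np.ones(d.shape,bool)
print('desk',np.median(C[40:90,200:280,2]))
for n,b,z in [('green',(380,540,40,160),(18,32)),('plain',(400,540,-170,-60),(28,40)),('yellow',(400,560,-350,-220),(18,32)),('board',(350,560,-200,60),(4,12)),('stop',(380,560,-190,-90),(16,27))]:
    print(n,blob(C,one,b,z))
print(st)
E
```

```text
desk 0.6496464088106677
green {'c': array([464.149,  93.02 ]), 'L': 58.033695220947266, 'W': 31.194326400756836, 'ang': 16.783248901367188, 'z': np.float64(26.5748239173426), 'n': 2069}
plain {'c': array([ 455.084, -107.003]), 'L': 58.226539611816406, 'W': 29.957286834716797, 'ang': 8.906523704528809, 'z': np.float64(34.50990706147127), 'n': 1430}
yellow {'c': array([ 481.464, -302.104]), 'L': 57.433841705322266, 'W': 20.283939361572266, 'ang': -9.387153625488281, 'z': np.float64(26.02679509935774), 'n': 635}
board {'c': array([461.898, -69.542]), 'L': 159.19384765625, 'W': 132.63140869140625, 'ang': -81.45000553131104, 'z': np.float64(8.537329689433136), 'n': 9695}
stop {'c': array([ 458.925, -150.024]), 'L': 92.30078125, 'W': 22.589448928833008, 'ang': 8.173254013061523, 'z': np.float64(23.316737187644605), 'n': 817}
{'tool_rot': array([[ 0.11 ,  0.994, -0.004],
       [ 0.994, -0.11 ,  0.004],
       [ 0.004, -0.004, -1.   ]]), 'ee_pos': array([492.947, -83.699, 224.696])}
```

```bash
cat >> h.py <<'E'
def plan(target,yaw_y=None,step=40):
    """print rows from current state to target (world mm); yaw_y = wanted world angle (deg) of tool y (mod 180)"""
    st=r.state();R=np.array(st['tool_rot']);p=np.array(st['ee_pos']);D=np.array(target,float)-p
    a=0
    if yaw_y is not None:
        cur=np.degrees(np.arctan2(R[1,1],R[0,1]));w=(yaw_y-cur+90)%180-90;a=-np.radians(w)
    n=max(1,int(np.ceil(np.linalg.norm(D)/step)),int(np.ceil(abs(a)/0.12)))
    print('n',n,'spin total',round(a,3),'J7',st['joint_positions'][6],'t',st['time'])
    for i in range(n):
        th=a*i/n;Rz=np.array([[np.cos(th),-np.sin(th),0],[np.sin(th),np.cos(th),0],[0,0,1]])
        v=(R@Rz).T@D/n/1000
        print([list(np.round(v,4)+0),round(a/n,3)])
E
python3 - <<'E'
from h import *
plan([460,40,200],16.8)
E
```

```text
n 4 spin total -0.409 J7 -0.2527311776946561 t 1.5333
[[np.float64(0.0307), np.float64(-0.0119), np.float64(0.0062)], np.float64(-0.102)]
[[np.float64(0.0318), np.float64(-0.0087), np.float64(0.0062)], np.float64(-0.102)]
[[np.float64(0.0325), np.float64(-0.0054), np.float64(0.0062)], np.float64(-0.102)]
[[np.float64(0.0329), np.float64(-0.0021), np.float64(0.0062)], np.float64(-0.102)]
```

Call:
servo_tool --moves '[[[0.031,-0.012,0.006],-0.102,0.085],[[0.032,-0.009,0.006],-0.102,0.085],[[0.0325,-0.0055,0.006],-0.102,0.085],[[0.033,-0.002,0.006],-0.102,0.085],[[0,0,0],0,0.085]]'

```text
time: 1.95
ee_pos: [460.5, 38.2, 199.9]
tool_rot: [[-0.293, 0.956, -0.001], [0.956, 0.293, -0.001], [-0.001, -0.001, -1.0]]
ft_force: [-0.9, -0.4, 0.0]
opening: 85.0
```

```bash
python3 - <<'E'
from h import *
p,d,K,T,st=shot('wrist','w2');C=cloud(d,K,T);one=np.ones(d.shape,bool)
print(st['ee_pos'],st['time'])
for n,b,z in [('green',(380,540,40,160),(18,32)),('plain',(400,540,-170,-60),(28,40))]:
    print(n,blob(C,one,b,z))
E
```

```text
[460.509  38.204 199.85 ] 1.95
green {'c': array([463.868,  94.563]), 'L': 57.61988830566406, 'W': 31.16868782043457, 'ang': 17.102516174316406, 'z': np.float64(26.563856820412298), 'n': 1942}
plain {'c': array([ 455.012, -106.722]), 'L': 58.008602142333984, 'W': 30.658477783203125, 'ang': 8.739480018615723, 'z': np.float64(34.34926053299341), 'n': 1331}
```

View pics/w2.png

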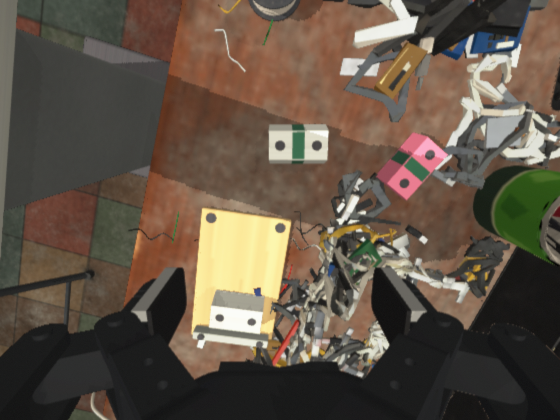

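Green is at (298,143) and pink at (412,165), well clear. Both views give green centre about (464,94), top 26.5, yaw 17°. I'll grip its ends near the +tool-x long side.

Call:
servo_tool --moves '[[[0.022,0.0066,0.03],0,0.085],[[0.022,0.0066,0.03],0,0.085],[[0.022,0.0066,0.03],0,0.085],[[0,0,0.038],0,0.085],[[0,0,0.038],0,0.085],[[0,0,0.02],0,0.085],[[0,0,0],0,0.085]]'

```text
time: 2.58
ee_pos: [473.8, 89.2, 6.4]
tool_rot: [[-0.253, 0.967, 0.009], [0.967, 0.253, -0.012], [-0.014, 0.005, -1.0]]
ft_force: [-0.2, 0.2, 0.6]
opening: 84.7
```

```bash
python3 - <<'E'
from h import *
p,d,K,T,st=shot('wrist','w3');print(st['ee_pos'],st['time'])
R=np.array(st['tool_rot']);print(R.T@(np.array([460,107.4,2])-st['ee_pos']))
E
```

```text
[473.831  89.166   6.444] 2.5833
[21.202 -8.781  4.105]
```

View pics/w3.png

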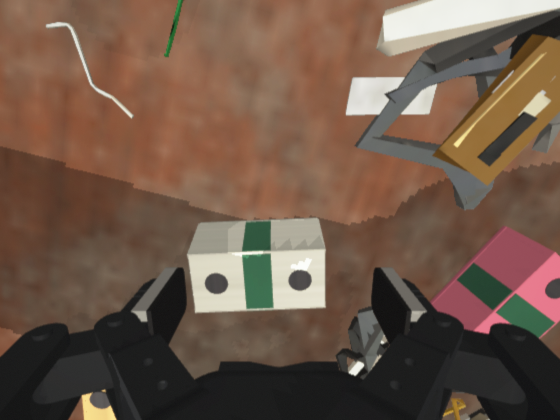

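The ingot sits between the fingers at (258,270), with the tool 21 mm short of the grip point. Correcting.

Call:
servo_tool --moves '[[[0.011,-0.0045,0.001],-0.02,0.085],[[0.011,-0.0045,0.002],-0.02,0.085],[[0,0,0],0,0.085]]'

```text
time: 2.88
ee_pos: [462.0, 107.3, 6.7]
tool_rot: [[-0.288, 0.957, 0.013], [0.957, 0.288, -0.013], [-0.016, 0.009, -1.0]]
ft_force: [-0.4, 0.5, -0.1]
opening: 85.1
```

```bash
python3 - <<'E'
from h import *
st=r.state();print(st['ee_pos'],st['time'],st['tool_rot'])
R=np.array(st['tool_rot']);print(R.T@(np.array([460,107.4,2])-st['ee_pos']))
E
```

```text
[461.98  107.283   6.733] 2.8833 [[-0.288  0.957  0.013]
 [ 0.957  0.288 -0.013]
 [-0.016  0.009 -1.   ]]
[ 0.758 -1.904  4.705]
```

Call:
servo_tool --moves '[[[0.001,-0.002,0.005],0,0.07],[[0,0,0.003],0,0.05],[[0,0,0],0,0.05],[[0,0,0],0,0.05],[[0,0,0],0,0.05]]' --force 20

```text
time: 3.3
ee_pos: [461.5, 107.8, 1.5]
tool_rot: [[-0.289, 0.957, 0.019], [0.957, 0.289, -0.013], [-0.018, 0.015, -1.0]]
ft_force: [-0.0, 0.7, -4.4]
opening: 57.3
```

Call:
servo_tool --moves '[[[0,0,-0.012],0,0.05],[[0,0,-0.015],0,0.05],[[0,0,-0.015],0,0.05],[[0,0,-0.015],0,0.05],[[0,0,0],0,0.05]]'

```text
time: 3.72
ee_pos: [458.2, 106.8, 58.3]
tool_rot: [[-0.287, 0.958, 0.013], [0.958, 0.287, -0.014], [-0.017, 0.009, -1.0]]
ft_force: [-0.4, -0.1, -4.3]
opening: 57.4
```

```bash
python3 - <<'E'
from h import *
p,d,K,T,st=shot('wrist','w4')
p,d,K,T,st=shot('side','s4');cv2.imwrite('pics/s4c.png',cv2.resize(p[200:340,210:370,::-1],None,fx=4,fy=4))
E
```

```text
(no output)
```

View pics/w4.png

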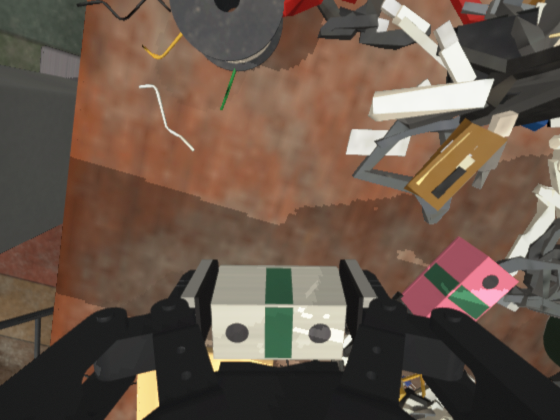

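View pics/s4c.png

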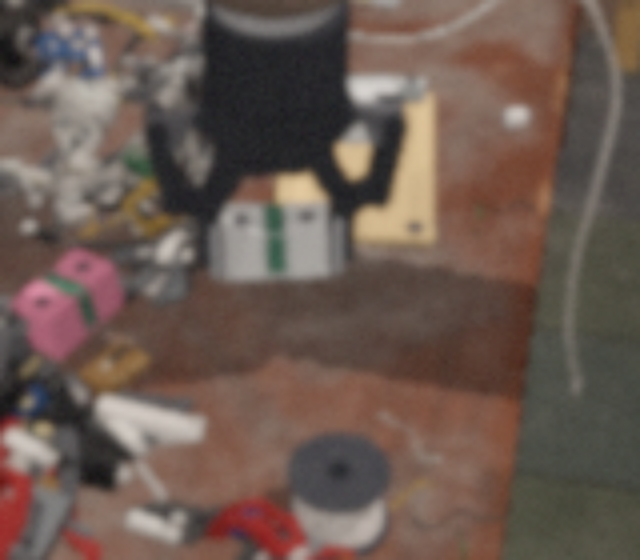

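Ingot is held (slope face v 265–308, narrow face v 308–358). I'll measure its tilt from depth.

```bash
cat >> h.py <<'E'
def profile(name,u,v0,v1,stp=6,org=None):
    p,d,K,T,st=load(name);C=cloud(d,K,T);R=st['tool_rot']
    for v in range(v0,v1,stp):
        q=np.median(C[v,u-3:u+4],axis=0);print(v,q,'tool',R.T@(q-st['ee_pos']))
E
python3 - <<'E'
from h import *
profile('w4',278,255,370,8)
print(r.state()['moment'],r.state()['ft_force'])
E
```

```text
255 [463.442  92.439   0.806] tool [-14.288   0.398  57.744]
263 [465.248  86.555   0.749] tool [-20.44    0.436  57.908]
271 [457.379 111.383  63.711] tool [ 4.512  0.581 -5.495]
279 [457.632 110.215  69.284] tool [  3.224   0.536 -11.047]
287 [457.958 108.914  74.281] tool [  1.799   0.517 -16.021]
295 [458.141 107.635  78.988] tool [  0.44    0.366 -20.707]
303 [458.729 106.506  83.338] tool [ -0.885   0.642 -25.032]
311 [459.587 102.991  83.773] tool [ -4.505   0.456 -25.406]
319 [460.716  99.563  84.168] tool [ -8.12    0.556 -25.738]
327 [462.034  95.62   83.796] tool [-12.268   0.681 -25.294]
335 [462.78   91.958  84.182] tool [-15.996   0.346 -25.618]
343 [464.467  87.446  83.472] tool [-20.789   0.658 -24.823]
351 [465.523  83.105  83.364] tool [-25.248   0.421 -24.64 ]
359 [488.743   9.055   0.517] tool [-101.407    0.655   59.538]
367 [454.584 119.072 133.851] tool [ 11.468   0.721 -75.767]
[ 0.124  0.054 -0.016] [ 0.194 -0.101 -4.558]
```

It didn't swing; friction in the pads holds it flat. I'll pivot it in the grip by working its lower edge against the board's left edge, so I first locate that edge.

```bash
python3 - <<'E'
from h import *
for nm in('w1','w2'):
    p,d,K,T,st=load(nm);C=cloud(d,K,T)
    h=cv2.cvtColor(p,cv2.COLOR_RGB2HSV)
    m=((h[...,0]>12)&(h[...,0]<32)&(h[...,1]>70)&(h[...,2]>130)).astype(np.uint8)
    m=cv2.morphologyEx(m,cv2.MORPH_OPEN,np.ones((5,5),np.uint8))
    n,L,S,_=cv2.connectedComponentsWithStats(m);k=1+np.argmax(S[1:,4])
    v,u=np.nonzero(L==k);P=plane(np.c_[u,v],8,K,T)[:,:2]
    a=np.radians(8.5);ax=np.array([np.sin(a),-np.cos(a)]);ay=np.array([np.cos(a),np.sin(a)])
    s=P@ax;t=P@ay
    # left edge: per t-bin minimum s
    tb=np.arange(np.percentile(t,5),np.percentile(t,95),6);e=[(x,np.percentile(s[abs(t-x)<3],1)) for x in tb]
    e=np.array(e);f=np.polyfit(e[:,0],e[:,1],1);res=e[:,1]-np.polyval(f,e[:,0])
    f=np.polyfit(e[abs(res)<2,0],e[abs(res)<2,1],1)
    sb=np.arange(np.percentile(s,5),np.percentile(s,60),6)
    lo=[np.percentile(t[abs(s-x)<3],1) for x in sb];hi=[np.percentile(t[abs(s-x)<3],99) for x in sb]
    fl=np.polyfit(sb,lo,1);fh=np.polyfit(sb,hi,1)
    print(nm,'left edge s',np.polyval(f,e[:,0].mean()),'slope deg',np.degrees(f[0]),'t lo/hi',np.median(lo),np.median(hi),np.degrees([fl[0],fh[0]]))
    # stop top z=23
    b=blob(C,np.ones(d.shape,bool),(380,560,-190,-90),(20,27));print(b,b['c']@ax,b['c']@ay)
    b=blob(C,np.ones(d.shape,bool),(400,540,-170,-60),(31,38));print(b,b['c']@ax,b['c']@ay)
E
```

```text
w1 left edge s 57.600134898058016 slope deg 3.7909682031486494 t lo/hi 381.13304997916134 479.7075383828932 [0.413 0.065]
{'c': array([ 457.364, -144.304]), 'L': 89.72228240966797, 'W': 10.040542602539062, 'ang': 8.67456340789795, 'z': np.float64(23.44738104843293), 'n': 653} 210.32132280169992 431.01033088618425
{'c': array([ 455.731, -107.373]), 'L': 58.095130920410156, 'W': 29.61983871459961, 'ang': 8.58449649810791, 'z': np.float64(34.55665675990343), 'n': 1356} 173.55445196216618 434.8543841077748
w2 left edge s 52.06908576216707 slope deg 11.743922403740722 t lo/hi 380.4430782590247 479.19401768884484 [2.661 0.81 ]
{'c': array([ 459.102, -149.811]), 'L': 92.06217193603516, 'W': 23.55424690246582, 'ang': 8.306838035583496, 'z': np.float64(23.29554134702164), 'n': 709} 216.02498685345446 431.9158388277295
{'c': array([ 455.033, -107.039]), 'L': 58.026512145996094, 'W': 29.948715209960938, 'ang': 8.535028457641602, 'z': np.float64(34.426780691930446), 'n': 1225} 173.12119926740635 434.2135383369627
```

```bash
cat >> h.py <<'E'
A=np.radians(8.5);AX=np.array([np.sin(A),-np.cos(A)]);AY=np.array([np.cos(A),np.sin(A)])
def w(s,t,z): q=s*AX+t*AY;return np.array([q[0],q[1],z])
def stz(p): p=np.asarray(p);return np.array([p[:2]@AX,p[:2]@AY,p[2]])
def now():
    s=r.state();R=np.array(s['tool_rot']);print('t',round(s['time'],2),'stz',stz(s['ee_pos']),'yaw',np.degrees(np.arctan2(R[1,1],R[0,1])),'open',s['opening'],'F',s['ft_force'])
E
python3 - <<'E'
from h import *
now();plan(w(15,434,25),8.5)
E
```

```text
t 3.82 stz [-37.244 467.674  56.399] yaw 16.66776048675696 open 57.289419547986675 F [ 0.194 -0.101 -4.558]
n 2 spin total 0.143 J7 -0.5769423332056878 t 3.8167
[[np.float64(-0.0232), np.float64(-0.0205), np.float64(0.016)], np.float64(0.071)]
[[np.float64(-0.0246), np.float64(-0.0188), np.float64(0.016)], np.float64(0.071)]
```

Call:
servo_tool --moves '[[[-0.0232,-0.0205,0.01],0.071,0.05],[[-0.0246,-0.0188,0.016],0.071,0.05],[[0,0,0],0,0.05]]'

```text
time: 4.07
ee_pos: [431.0, 49.5, 28.6]
tool_rot: [[-0.145, 0.989, 0.011], [0.989, 0.145, -0.012], [-0.014, 0.01, -1.0]]
ft_force: [-1.7, -1.0, -4.6]
opening: 57.6
```

```bash
python3 - <<'E'
from h import *
now();plan(w(14,434,5),8.5)
E
```

```text
t 4.07 stz [ 14.789 433.587  28.552] yaw 8.320078448240034 open 57.58237741277079 F [-1.728 -0.984 -4.624]
n 1 spin total -0.003 J7 -0.6525901645841135 t 4.0667
[[np.float64(0.0011), np.float64(0.0002), np.float64(0.0235)], np.float64(-0.003)]
```

Call:
servo_tool --moves '[[[0,0,0.0235],0,0.05],[[-0.006,0,0.002],0,0.05],[[-0.003,0,0],0,0.05],[[-0.004,0,-0.003],0,0.05],[[0,0,0],0,0.05]]'

```text
time: 4.48
ee_pos: [431.5, 40.5, 3.3]
tool_rot: [[-0.149, 0.989, 0.009], [0.989, 0.149, -0.004], [-0.006, 0.008, -1.0]]
ft_force: [-0.8, -0.5, -4.3]
opening: 57.5
```

```bash
python3 - <<'E'
from h import *
now();shot('wrist','w5');profile('w5',278,255,370,8)
E
```

```text
t 4.48 stz [ 23.762 432.771   3.326] yaw 8.591540380763657 open 57.45577520581526 F [-0.772 -0.548 -4.25 ]
255 [430.454  49.769   0.482] tool [9.375 0.302 2.795]
263 [430.81   47.139   3.862] tool [ 6.702  0.29  -0.57 ]
271 [430.976  45.893  10.505] tool [ 5.408  0.324 -7.206]
279 [431.133  44.376  15.33 ] tool [  3.859   0.292 -12.023]
287 [431.448  42.928  19.943] tool [  2.354   0.427 -16.627]
295 [431.623  41.425  24.403] tool [  0.817   0.412 -21.08 ]
303 [431.894  39.6    27.981] tool [ -1.047   0.438 -24.647]
311 [432.289  36.293  28.894] tool [ -4.381   0.342 -25.543]
319 [433.035  32.422  28.523] tool [ -8.318   0.498 -25.148]
327 [433.609  28.134  28.094] tool [-12.641   0.421 -24.696]
335 [434.306  23.492  27.548] tool [-17.332   0.413 -24.124]
343 [435.034  19.406  27.436] tool [-21.48    0.521 -23.988]
351 [435.545  15.087  27.395] tool [-25.828   0.381 -23.925]
359 [438.731  -5.26    8.389] tool [-46.317   0.333  -4.805]
367 [429.59   52.237  78.772] tool [ 11.512   0.473 -75.51 ]
```

Call:
servo_tool --moves '[[[-0.005,0,-0.003],0,0.05],[[-0.005,0,-0.005],0,0.05],[[-0.005,0,-0.004],0,0.05],[[-0.005,0,-0.003],0,0.05],[[0,0,0],0,0.05]]'

```text
time: 4.95
ee_pos: [432.4, 28.7, 17.8]
tool_rot: [[-0.157, 0.988, 0.006], [0.988, 0.157, 0.009], [0.008, 0.008, -1.0]]
ft_force: [0.4, -0.3, -4.2]
opening: 57.3
```

```bash
python3 - <<'E'
from h import *
now();shot('wrist','w6');profile('w6',278,255,370,8)
E
```

```text
t 4.95 stz [ 35.525 431.863  17.768] yaw 9.016099116027892 open 57.25351087191335 F [ 0.449 -0.327 -4.171]
255 [430.513  42.337  25.553] tool [13.819  0.363 -7.678]
263 [430.923  39.636  28.401] tool [ 11.109   0.366 -10.546]
271 [431.213  37.083  31.892] tool [  8.569   0.28  -14.058]
279 [431.613  34.859  34.745] tool [  6.331   0.349 -16.927]
287 [432.013  32.344  37.493] tool [  3.805   0.371 -19.694]
295 [432.327  30.162  40.328] tool [  1.623   0.361 -22.546]
303 [432.913  26.643  41.025] tool [ -1.939   0.393 -23.269]
311 [433.641  21.2    38.467] tool [ -7.448   0.239 -20.755]
319 [434.594  16.062  36.47 ] tool [-12.688   0.36  -18.795]
327 [435.597  10.112  33.898] tool [-18.741   0.399 -16.268]
335 [439.263 -12.351   8.608] tool [-41.69    0.304   8.849]
343 [440.169 -17.629   8.49 ] tool [-47.046   0.37    8.926]
351 [440.949 -22.867   8.638] tool [-52.341   0.322   8.739]
359 [441.772 -28.257   8.36 ] tool [-57.794   0.287   8.974]
367 [430.465  39.598  93.542] tool [ 11.635   0.411 -75.687]
```

View pics/w6.png

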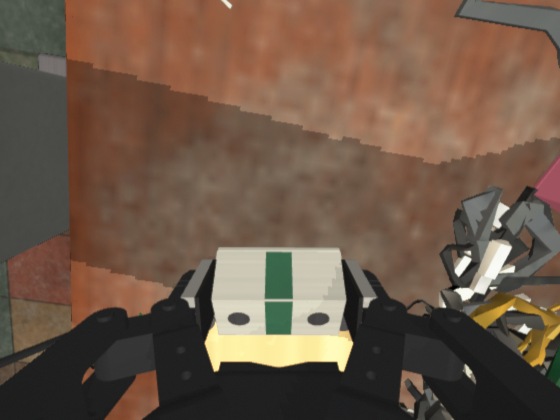

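Tilt is now about 23°, following the arc with very small force. I'll carry on along the arc.

Call:
servo_tool --moves '[[[-0.0075,0,-0.004],0,0.05],[[-0.0075,0,-0.002],0,0.05],[[-0.0075,0,-0.001],0,0.05],[[-0.0075,0,0.0],0,0.05],[[-0.006,0,0],0,0.05],[[0,0,0],0,0.05]]'

```text
time: 5.5
ee_pos: [436.0, 4.4, 25.0]
tool_rot: [[-0.165, 0.986, 0.005], [0.986, 0.165, 0.024], [0.022, 0.009, -1.0]]
ft_force: [0.7, 0.6, -5.3]
opening: 57.5
```

```bash
python3 - <<'E'
from h import *
now();shot('wrist','w7');profile('w7',278,215,370,8)
E
```

```text
t 5.5 stz [ 60.104 431.827  24.978] yaw 9.501078892456917 open 57.51873585204989 F [ 0.697  0.607 -5.294]
215 [432.411  28.586   0.992] tool [23.914  0.272 24.53 ]
223 [433.263  23.842   0.478] tool [19.085  0.324 24.937]
231 [431.63   31.405  39.614] tool [ 27.686   0.313 -14.018]
239 [432.16   28.536  41.854] tool [ 24.82    0.383 -16.322]
247 [432.735  25.243  42.29 ] tool [ 21.488   0.41  -16.833]
255 [433.192  22.052  43.541] tool [ 18.294   0.345 -18.156]
263 [433.751  19.286  45.524] tool [ 15.519   0.458 -20.201]
271 [434.221  15.885  46.074] tool [ 12.1     0.365 -20.829]
279 [434.723  12.674  47.166] tool [  8.875   0.339 -21.992]
287 [435.253   9.615  48.006] tool [  5.79    0.365 -22.902]
295 [436.686   1.459  40.026] tool [ -2.667   0.361 -15.109]
303 [440.532 -20.48    8.467] tool [-25.639   0.248  15.945]
311 [441.343 -25.395   9.031] tool [-30.607   0.242  15.27 ]
319 [442.249 -30.77    8.298] tool [-36.073   0.243  15.881]
327 [443.015 -35.756   8.567] tool [-41.109   0.178  15.499]
335 [444.072 -41.208   8.691] tool [-46.657   0.321  15.252]
343 [444.915 -46.235   8.912] tool [-51.748   0.324  14.917]
351 [445.904 -52.011   8.806] tool [-57.609   0.345  14.892]
359 [446.653 -57.247   8.66 ] tool [-62.899   0.219  14.919]
367 [434.237  14.054 100.8  ] tool [ 11.514   0.57  -75.581]
```

View pics/w7.png

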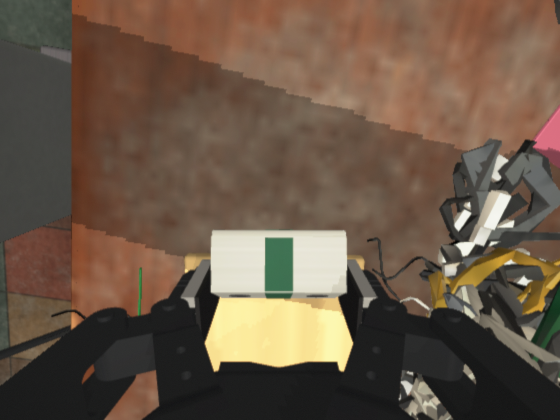

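Rotation is now about 54°; a little more is needed before setting it on its side.

Call:
servo_tool --moves '[[[-0.0075,0,0.0],0.01,0.05],[[-0.0075,0,0.001],0,0.05],[[-0.0075,0,0.0015],0,0.05],[[0,0,0],0,0.05]]'

```text
time: 5.88
ee_pos: [438.8, -13.7, 22.2]
tool_rot: [[-0.159, 0.987, 0.005], [0.987, 0.159, 0.028], [0.027, 0.009, -1.0]]
ft_force: [0.1, -1.6, 2.4]
opening: 57.5
```

```bash
python3 - <<'E'
from h import *
now();shot('wrist','w8');profile('w8',278,199,300,8)
E
```

```text
t 5.88 stz [ 78.389 431.976  22.155] yaw 9.164968606735243 open 57.48906262078577 F [ 0.098 -1.643  2.362]
199 [433.832  19.89    0.739] tool [33.352  0.235 22.314]
207 [434.544  15.615   0.598] tool [29.016  0.256 22.34 ]
215 [435.293  11.09    0.334] tool [24.424  0.272 22.482]
223 [434.894  12.698  21.933] tool [26.649  0.325  0.934]
231 [434.003  16.452  47.091] tool [ 31.164   0.268 -24.114]
239 [434.615  13.467  48.109] tool [ 28.148   0.405 -25.211]
247 [435.196   9.884  47.248] tool [ 24.498   0.4   -24.448]
255 [435.702   6.443  47.403] tool [ 21.025   0.353 -24.696]
263 [436.326   2.902  47.409] tool [ 17.432   0.406 -24.797]
271 [436.867  -0.691  46.87 ] tool [ 13.785   0.363 -24.354]
279 [437.485  -4.485  46.342] tool [  9.928   0.363 -23.93 ]
287 [438.035  -7.901  46.573] tool [  6.475   0.364 -24.252]
295 [442.285 -32.174   8.47 ] tool [-19.17    0.356  13.183]
```

Rotation is now about 77°. I'll lift it, carry it onto the board, set the edge down and roll it on to the sloped side.

Call:
servo_tool --moves '[[[0,0,-0.012],0.01,0.05],[[-0.005,0,-0.003],0,0.05],[[-0.01,0,0],0,0.05],[[-0.006,0,0.002],0,0.05],[[0,0,0.002],0,0.05]]'

```text
time: 6.35
ee_pos: [441.3, -39.8, 32.2]
tool_rot: [[-0.149, 0.989, 0.003], [0.989, 0.149, 0.022], [0.021, 0.006, -1.0]]
ft_force: [0.8, 0.2, -4.8]
opening: 57.3
```

```bash
python3 - <<'E'
from h import *
now()
E
```

```text
t 6.35 stz [104.581 430.597  32.186] yaw 8.567591543223017 open 57.32425444235743 F [ 0.755  0.214 -4.81 ]
```

Call:
servo_tool --moves '[[[0.006,0,0.004],0,0.05],[[0.002,0,0.003],0,0.05],[[0,0,0.002],0,0.05],[[-0.004,0,0.002],0,0.05],[[-0.004,0,0.003],0,0.05],[[-0.004,0,0.003],0,0.05],[[0,0,0],0,0.05]]'

```text
time: 6.93
ee_pos: [441.5, -43.4, 14.2]
tool_rot: [[-0.15, 0.989, 0.001], [0.989, 0.15, 0.017], [0.017, 0.003, -1.0]]
ft_force: [-1.7, -3.0, 5.7]
opening: 57.5
```

```bash
python3 - <<'E'
from h import *
now();shot('wrist','w9');profile('w9',278,191,310,8)
E
```

```text
t 6.93 stz [108.168 430.269  14.211] yaw 8.602334158602687 open 57.45165362400412 F [-1.698 -3.021  5.707]
191 [435.672  -2.621   8.55 ] tool [41.077  0.285  6.363]
199 [436.264  -6.472   8.471] tool [37.18   0.295  6.375]
207 [436.768  -9.976  10.801] tool [33.68   0.276  3.986]
215 [436.97  -11.245  21.014] tool [32.569  0.318 -6.248]
223 [437.119 -12.378  29.865] tool [ 31.579   0.325 -15.117]
231 [437.222 -13.151  38.443] tool [ 30.945   0.339 -23.707]
239 [437.312 -13.818  45.942] tool [ 30.4     0.353 -31.217]
247 [437.638 -16.105  48.822] tool [ 28.139   0.342 -34.135]
255 [438.177 -19.529  47.703] tool [ 24.654   0.358 -33.076]
263 [438.775 -23.4    46.129] tool [ 20.711   0.367 -31.568]
271 [439.31  -27.377  45.045] tool [ 16.681   0.297 -30.554]
279 [440.046 -31.36   43.454] tool [ 12.606   0.424 -29.031]
287 [440.647 -35.884  41.322] tool [  8.008   0.335 -26.977]
295 [444.006 -57.797   8.124] tool [-14.725   0.271   5.837]
303 [444.716 -62.276   8.647] tool [-19.249   0.305   5.237]
```

Call:
servo_tool --moves '[[[-0.004,0,0.003],0,0.05],[[-0.002,0,0.002],0,0.05],[[0,0,0],0,0.05],[[0,0,0],0,0.064],[[0,0,0],0,0.075],[[0,0,0],0,0.08]]'

```text
time: 7.48
ee_pos: [443.3, -45.8, 9.9]
tool_rot: [[-0.156, 0.988, 0.002], [0.988, 0.155, 0.017], [0.016, 0.004, -1.0]]
ft_force: [-0.1, 0.3, 0.4]
opening: 79.7
```

```bash
python3 - <<'E'
from h import *
now();shot('wrist','w10');profile('w10',278,191,310,8)
E
```

```text
t 7.48 stz [110.816 431.675   9.89 ] yaw 8.943071278885828 open 79.72647312564321 F [-0.098  0.277  0.391]
191 [437.066  -4.3     8.633] tool [41.933  0.274  1.947]
199 [437.683  -8.071   7.935] tool [38.102  0.294  2.582]
207 [438.079 -10.666  13.528] tool [35.569  0.307 -3.053]
215 [438.365 -12.635  20.56 ] tool [ 33.695   0.314 -10.117]
223 [438.635 -14.314  27.315] tool [ 32.105   0.351 -16.899]
231 [438.831 -15.761  33.533] tool [ 30.748   0.347 -23.141]
239 [439.07  -17.501  38.291] tool [ 29.07    0.334 -27.927]
247 [439.262 -18.672  43.775] tool [ 27.974   0.367 -33.429]
255 [439.525 -20.168  47.705] tool [ 26.52    0.411 -37.383]
263 [440.046 -23.499  47.107] tool [ 23.139   0.405 -36.841]
271 [440.666 -27.633  45.019] tool [ 18.925   0.366 -34.822]
279 [441.378 -32.046  42.642] tool [ 14.416   0.373 -32.519]
287 [442.193 -37.168  39.386] tool [  9.178   0.367 -29.348]
295 [442.992 -42.185  36.824] tool [  4.056   0.364 -26.87 ]
303 [446.221 -62.236   8.557] tool [-16.714   0.311   1.06 ]
```

View pics/w10.png

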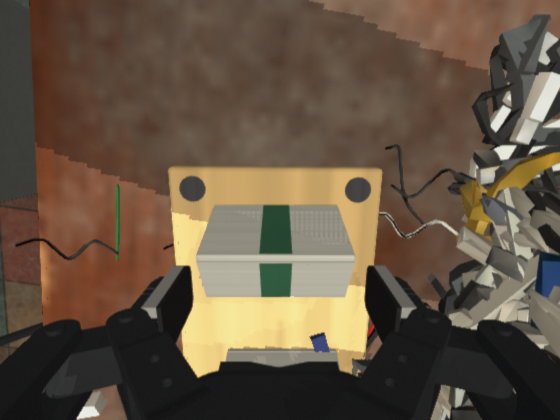

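Green now stands on its sloped side at (275,250), ridge about 40 mm above the board. There's a small blue scrap on the board at (320,343), just short of the plain ingot; I'll locate it.

```bash
python3 - <<'E'
from h import *
for nm,uv in (('w10',(320,343)),('w1',(262,190)),('w2',(257,292))):
    p,d,K,T,st=load(nm);C=cloud(d,K,T);u,v=uv
    h=cv2.cvtColor(p,cv2.COLOR_RGB2HSV);m=(h[...,0]>100)&(h[...,0]<130)&(h[...,1]>120)
    M=np.zeros_like(m);M[v-14:v+15,u-14:u+15]=m[v-14:v+15,u-14:u+15]
    P=C[M];Q=np.c_[P[:,:2]@AX,P[:,:2]@AY,P[:,2]]
    print(nm,len(P),Q.min(0),Q.max(0),np.median(Q,0))
p=load('w10')[0][310:400,200:420,::-1];cv2.imwrite('pics/c10.png',cv2.resize(p,None,fx=3.5,fy=3.5))
E
```

```text
w10 191 [ 41.593 431.045   9.309] [154.207 458.443 154.269] [148.947 453.984  11.425]
w1 20 [147.336 452.432  10.46 ] [152.918 457.558  12.916] [150.156 454.859  11.404]
w2 20 [145.277 451.195   9.782] [153.059 456.521  12.388] [149.267 453.767  11.542]
```

View pics/c10.png

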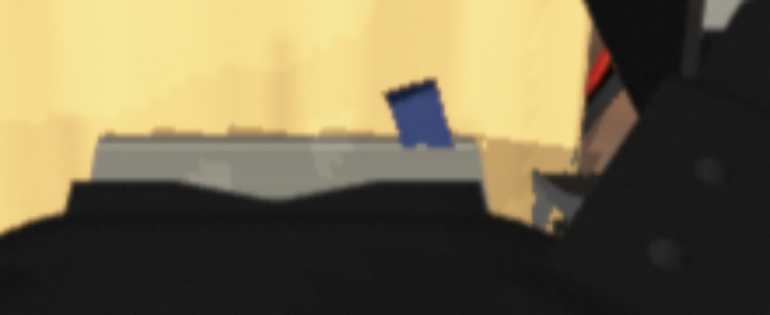

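Call:
servo_tool --moves '[[[0,0,-0.03],0.01,0.084],[[0,0,-0.03],0,0.084],[[0.02,0.002,-0.01],0,0.06],[[0.03,0.0,0],0,0.03],[[0,0,0],0,0.03]]'

```text
time: 7.95
ee_pos: [438.0, 4.3, 82.6]
tool_rot: [[-0.141, 0.99, 0.0], [0.99, 0.141, 0.021], [0.02, 0.003, -1.0]]
ft_force: [-0.5, 0.2, -0.0]
opening: 49.7
```

```bash
python3 - <<'E'
from h import *
now();plan(w(57,434,34),8.5)
E
```

```text
t 7.95 stz [ 60.529 433.788  82.608] yaw 8.083602620895181 open 49.7032785034178 F [-0.469  0.152 -0.035]
n 2 spin total -0.007 J7 -0.391558495037205 t 7.95
[[np.float64(0.0013), np.float64(0.0), np.float64(0.0243)], np.float64(-0.004)]
[[np.float64(0.0013), np.float64(0.0), np.float64(0.0243)], np.float64(-0.004)]
```

The scrap is 3–4 mm tall at s 145–153, t 451–458, right where the two ingots must meet. I'll sweep it out along +t with shut fingers before tipping the green ingot.

Call:
servo_tool --moves '[[[-0.027,-0.001,0],0,0.0],[[-0.027,-0.001,0],0,0.0],[[-0.027,0,0],0,0.0],[[0,0,0.03],0,0.0],[[0,0,0.025],0,0.0],[[0,0,0],0,0.0]]'

```text
time: 8.45
ee_pos: [452.2, -78.7, 26.4]
tool_rot: [[-0.145, 0.989, 0.01], [0.989, 0.145, 0.018], [0.017, 0.012, -1.0]]
ft_force: [0.0, 0.4, 0.2]
opening: 0.0
```

```bash
python3 - <<'E'
from h import *
now();plan(w(140,434,10),8.5);shot('wrist','w11')
E
```

```text
t 8.45 stz [144.711 435.6    26.359] yaw 8.332057840196066 open 0.01722808663400158 F [0.012 0.448 0.168]
n 1 spin total -0.003 J7 -0.3084545172637014 t 8.45
[[np.float64(0.0044), np.float64(-0.0018), np.float64(0.0164)], np.float64(-0.003)]
```

View pics/w11.png

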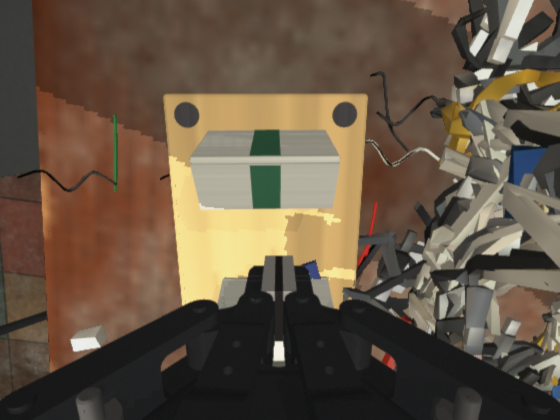

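Fingers at (278,265) with the chip just to their right at (312,268); green stands clear at (265,170).

Call:
servo_tool --moves '[[[0.005,-0.006,0.004],0,0],[[0,-0.002,0.012],0,0],[[0,0,0.002],0,0],[[0,0,0],0,0]]'

```text
time: 8.83
ee_pos: [444.7, -70.7, 12.0]
tool_rot: [[-0.151, 0.988, 0.013], [0.988, 0.151, 0.019], [0.017, 0.016, -1.0]]
ft_force: [-0.5, 1.0, 0.1]
opening: 0.2
```

```bash
python3 - <<'E'
from h import *
now()
E
```

```text
t 8.83 stz [135.62  429.385  12.035] yaw 8.659532755307994 open 0.1982634461497527 F [-0.514  0.999  0.057]
```

Call:
servo_tool --moves '[[[-0.004,0,0.004],0,0],[[-0.001,0.004,0.002],0,0],[[0,0.01,0.001],0,0],[[0,0.01,0.001],0,0],[[0,0.01,0.001],0,0],[[0,0.01,0],0,0]]'

```text
time: 9.33
ee_pos: [448.9, -74.1, 8.2]
tool_rot: [[-0.152, 0.986, -0.063], [0.988, 0.151, -0.013], [-0.003, -0.065, -0.998]]
ft_force: [-9.1, -0.5, 11.1]
opening: -0.0
```

```bash
python3 - <<'E'
from h import *
now();shot('wrist','w12')
E
```

```text
t 9.33 stz [139.603 433.01    8.227] yaw 8.704629265499808 open -0.017689846332448227 F [-9.119 -0.462 11.129]
```

View pics/w12.png

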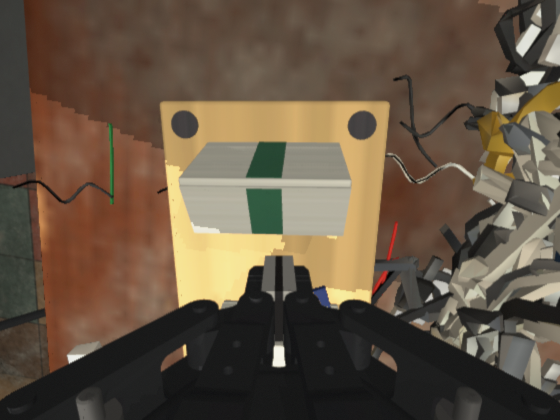

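Tip is pressing on the board; lift slightly and sweep.

Call:
servo_tool --moves '[[[0,0,-0.002],0,0],[[0,0.008,-0.0005],0,0],[[0,0.012,0.0],0,0],[[0,0.012,0],0,0],[[0,0.012,0],0,0],[[0,0.005,0],0,0]]'

```text
time: 9.88
ee_pos: [507.9, -66.6, 11.0]
tool_rot: [[-0.151, 0.987, -0.05], [0.988, 0.151, -0.012], [-0.004, -0.052, -0.999]]
ft_force: [-0.6, 0.6, 0.3]
opening: -0.2
```

```bash
python3 - <<'E'
from h import *
now();shot('wrist','w13')
E
```

```text
t 9.88 stz [140.92  492.447  10.995] yaw 8.689740914257253 open -0.2314907801062431 F [-0.557  0.591  0.308]
```

View pics/w13.png

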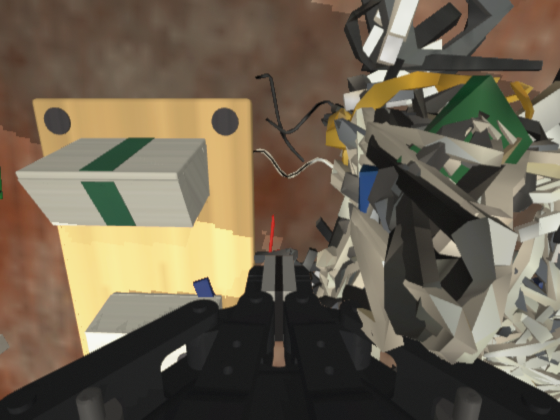

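```bash
python3 - <<'E'
from h import *
nm,(u,v)='w13',(203,287)
p,d,K,T,st=load(nm);C=cloud(d,K,T)
h=cv2.cvtColor(p,cv2.COLOR_RGB2HSV);m=(h[...,0]>100)&(h[...,0]<130)&(h[...,1]>120)
M=np.zeros_like(m);M[v-20:v+20,u-20:u+20]=m[v-20:v+20,u-20:u+20]
P=C[M];Q=np.c_[P[:,:2]@AX,P[:,:2]@AY,P[:,2]];print(len(P),Q.min(0),Q.max(0),np.median(Q,0))
print(np.median(C[230:250,120:180,2]))
E
```

```text
228 [ 68.724 449.956   9.885] [154.441 500.107 153.759] [149.407 454.667  11.535]
8.616224463077003
```

The scrap hasn't moved (s 149.4, t 454.7): the tip rode at z 11. I'll try one more pass, lower and nearer.

Call:
servo_tool --moves '[[[0,-0.01,-0.008],0,0],[[0,-0.024,0],0,0],[[-0.002,-0.02,0],0,0],[[0,0,0.006],0,0],[[0,0,0.002],0,0],[[0,0,0],0,0]]'

```text
time: 10.43
ee_pos: [451.1, -76.9, 15.4]
tool_rot: [[-0.151, 0.987, -0.05], [0.988, 0.151, -0.012], [-0.004, -0.051, -0.999]]
ft_force: [0.3, 0.4, -0.7]
opening: -0.1
```

```bash
python3 - <<'E'
from h import *
now();print(r.state()['tool_rot'])
E
```

```text
t 10.43 stz [142.776 434.82   15.444] yaw 8.690038832664126 open -0.09429794352145471 F [ 0.282  0.418 -0.724]
[[-0.151  0.987 -0.05 ]
 [ 0.988  0.151 -0.012]
 [-0.004 -0.051 -0.999]]
```

Call:
servo_tool --moves '[[[0,0,0.0055],0,0],[[0,0,0.0015],0,0],[[0,0,0],0,0]]'

```text
time: 10.68
ee_pos: [452.3, -77.0, 8.3]
tool_rot: [[-0.151, 0.987, -0.048], [0.989, 0.151, -0.012], [-0.004, -0.049, -0.999]]
ft_force: [-2.3, -0.6, 4.9]
opening: 0.0
```

```bash
python3 - <<'E'
from h import *
now()
E
```

```text
t 10.68 stz [143.053 435.929   8.301] yaw 8.674229302482441 open 0.02110369147683786 F [-2.275 -0.633  4.918]
```

Call:
servo_tool --moves '[[[0,0.005,-0.0012],0,0],[[0,0.008,-0.0005],0,0],[[0,0.008,-0.0005],0,0],[[0,0.008,-0.0005],0,0],[[0,0,0],0,0]]'

```text
time: 11.1
ee_pos: [486.2, -71.0, 9.6]
tool_rot: [[-0.152, 0.987, -0.046], [0.988, 0.151, -0.01], [-0.003, -0.047, -0.999]]
ft_force: [0.5, -0.3, 0.4]
opening: -0.2
```

```bash
python3 - <<'E'
from h import *
now();shot('wrist','w14')
E
```

```text
t 11.1 stz [142.14  470.405   9.633] yaw 8.72302223488263 open -0.21683542480048057 F [ 0.459 -0.325  0.446]
```

View pics/w14.png

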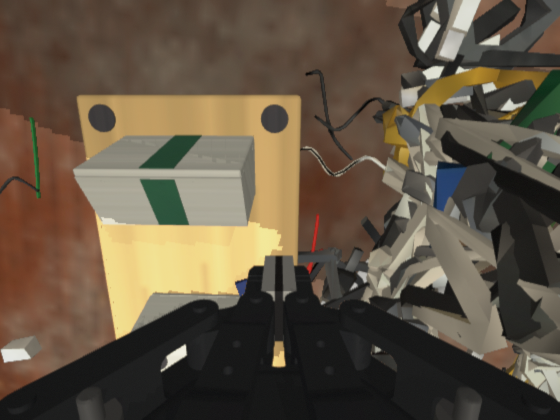

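The finger passed straight through the scrap's place with no force and it didn't budge, so it's only background. Now on to the left side of the green to tip it.

Call:
servo_tool --moves '[[[0,-0.001,-0.035],0,0.03],[[0.01,-0.006,-0.035],0,0.03],[[0.038,-0.014,0],0,0.03],[[0.036,-0.016,0],0,0.03],[[0,0,0],0,0.03]]'

```text
time: 11.57
ee_pos: [439.2, 8.2, 82.7]
tool_rot: [[-0.144, 0.988, -0.049], [0.99, 0.144, -0.007], [-0.0, -0.049, -0.999]]
ft_force: [-0.4, 0.7, 0.1]
opening: 29.8
```

```bash
python3 - <<'E'
from h import *
now();plan(w(58,434,37),8.5)
E
```

```text
t 11.57 stz [ 56.828 435.57   82.679] yaw 8.295732191406387 open 29.787077335079026 F [-0.371  0.741  0.123]
n 2 spin total -0.004 J7 -0.41220622881110436 t 11.5667
[[np.float64(-0.0006), np.float64(0.0003), np.float64(0.0229)], np.float64(-0.002)]
[[np.float64(-0.0006), np.float64(0.0003), np.float64(0.0229)], np.float64(-0.002)]
```

Call:
servo_tool --moves '[[[0,0,0.023],0,0.03],[[0,0,0.02],0,0.03],[[-0.004,0,0.003],0,0.03],[[-0.006,0,0],0,0.03],[[-0.006,0,0],0,0.03],[[0,0,0],0,0.03]]'

```text
time: 12.07
ee_pos: [439.7, -7.6, 37.9]
tool_rot: [[-0.152, 0.987, -0.046], [0.988, 0.152, -0.01], [-0.003, -0.047, -0.999]]
ft_force: [-0.7, -0.5, 0.2]
opening: 30.0
```

```bash
python3 - <<'E'
from h import *
now();shot('wrist','w15');profile('w15',278,230,320,8)
E
```

```text
t 12.07 stz [ 72.466 433.78   37.917] yaw 8.741078893277745 open 30.032733010265446 F [-0.719 -0.489  0.171]
230 [436.541   5.581   8.955] tool [13.539  0.214 28.95 ]
238 [437.28    0.675   8.516] tool [ 8.579  0.22  29.402]
246 [438.036  -4.164   8.998] tool [ 3.68   0.209 28.932]
254 [438.816  -9.333   8.317] tool [-1.545  0.227 29.627]
262 [439.429 -11.132  15.236] tool [-3.434  0.233 22.705]
270 [440.026 -12.849  22.184] tool [-5.24   0.234 15.753]
278 [440.613 -14.661  28.193] tool [-7.135  0.255  9.741]
286 [441.103 -15.792  34.252] tool [-8.343  0.281  3.678]
294 [441.579 -17.084  39.812] tool [-9.706  0.293 -1.886]
302 [442.046 -18.511  44.735] tool [-11.201   0.305  -6.811]
310 [442.612 -21.01   48.015] tool [-13.765   0.331 -10.09 ]
318 [443.443 -27.399  44.898] tool [-20.198   0.328  -6.952]
```

View pics/w15.png

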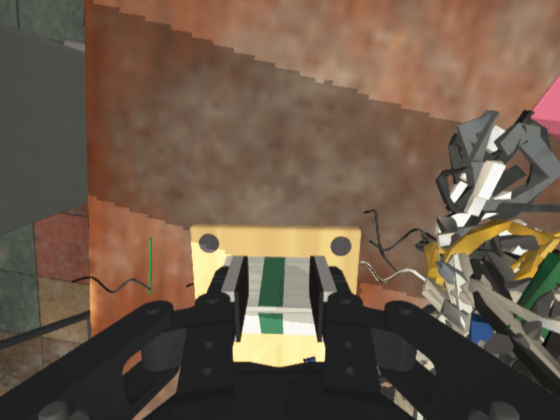

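Fingers straddle the band at the wide face (270,290), about touching. Pushing to tip it over.

Call:
servo_tool --moves '[[[-0.005,0,0],0,0.03],[[-0.005,0,0],0,0.03],[[-0.005,0,0],0,0.03],[[-0.005,0,0],0,0.03],[[0,0,0],0,0.03]]'

```text
time: 12.53
ee_pos: [445.6, -29.0, 40.6]
tool_rot: [[-0.15, 0.988, -0.041], [0.989, 0.15, -0.009], [-0.003, -0.042, -0.999]]
ft_force: [-0.3, 0.3, -0.5]
opening: 30.4
```

```bash
python3 - <<'E'
from h import *
now();shot('wrist','w16');profile('w16',278,238,340,8)
E
```

```text
t 12.53 stz [ 94.562 436.382  40.57 ] yaw 8.647802539613377 open 30.444877566857826 F [-0.253  0.314 -0.528]
238 [443.33  -21.838   8.517] tool [ 7.525  0.214 32.051]
246 [444.071 -26.639   8.324] tool [ 2.667  0.233 32.257]
254 [444.855 -31.725   8.737] tool [-2.48   0.226 31.858]
262 [445.029 -25.936  32.93 ] tool [3.152 0.253 7.627]
270 [445.676 -29.668  34.222] tool [-0.639  0.278  6.344]
278 [446.331 -33.917  34.846] tool [-4.939  0.26   5.731]
286 [446.959 -37.868  35.724] tool [-8.942  0.251  4.864]
294 [447.642 -42.184  36.138] tool [-13.313   0.259   4.461]
302 [448.374 -46.58   36.735] tool [-17.771   0.297   3.874]
310 [448.973 -50.276  38.763] tool [-21.52    0.248   1.857]
318 [449.679 -54.605  39.199] tool [-25.907   0.277   1.43 ]
326 [450.32  -58.269  40.638] tool [-29.63    0.299  -0.   ]
334 [453.268 -87.014   8.751] tool [-58.405   0.229  31.995]
```

View pics/w16.png

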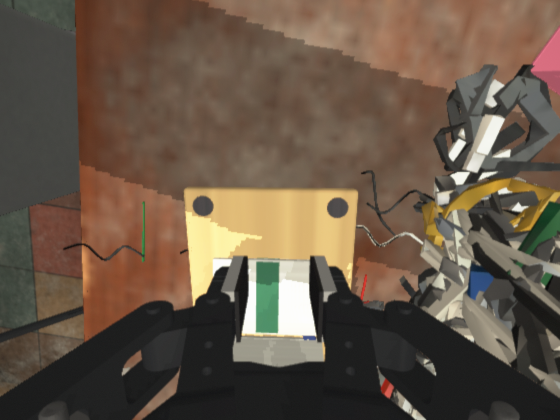

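Wide face is up now, apparently still settling (right side high). Raise and re-look.

Call:
servo_tool --moves '[[[0,0,-0.02],0,0.03],[[0.01,0,-0.02],0,0.03],[[0.03,0,-0.02],0,0.03],[[0,0,0],0,0.03]]'

```text
time: 12.92
ee_pos: [440.5, 10.8, 101.0]
tool_rot: [[-0.145, 0.988, -0.046], [0.989, 0.145, -0.007], [-0.001, -0.046, -0.999]]
ft_force: [-0.2, -0.7, -0.3]
opening: 30.2
```

```bash
python3 - <<'E'
from h import *
now();p,d,K,T,st=shot('wrist','w17');C=cloud(d,K,T)
b=blob(C,np.ones(d.shape,bool),(400,540,-110,60),(28,45));print(b,stz([*b['c'],b['z']]))
profile('w17',278,200,400,8)
E
```

```text
t 12.92 stz [ 54.395 437.244 101.029] yaw 8.331215707604134 open 30.203182142339926 F [-0.165 -0.659 -0.308]
{'c': array([445.513, -49.668]), 'L': 52.63261413574219, 'W': 40.773399353027344, 'ang': 8.195796012878418, 'z': np.float64(34.548038468651356), 'n': 3148} [114.973 433.278  34.548]
200 [433.849  24.396   0.054] tool [ 14.449   0.08  101.071]
208 [434.807  17.962   0.366] tool [  7.944   0.081 100.762]
216 [435.776  11.447   0.587] tool [  1.357   0.085 100.545]
224 [436.762   6.778   6.871] tool [-3.41   0.094 94.257]
232 [437.727   0.698   8.616] tool [-9.567  0.087 92.515]
240 [438.701  -5.865   8.951] tool [-16.202   0.083  92.183]
248 [439.691 -12.588   8.631] tool [-22.997   0.103  92.507]
256 [440.7   -19.432   8.627] tool [-29.915   0.11   92.516]
264 [441.718 -26.4     8.612] tool [-36.957   0.109  92.535]
272 [442.749 -33.573   8.328] tool [-44.204   0.103  92.824]
280 [443.287 -31.03   26.735] tool [-41.777   0.152  74.394]
288 [443.976 -33.502  34.409] tool [-44.328   0.119  66.715]
296 [444.946 -39.889  34.803] tool [-50.788   0.136  66.323]
304 [445.935 -46.399  34.998] tool [-57.373   0.161  66.132]
312 [447.011 -53.171  34.793] tool [-64.229   0.254  66.337]
320 [447.911 -60.11   34.883] tool [-71.225   0.135  66.257]
328 [448.998 -67.349  34.55 ] tool [-78.546   0.178  66.594]
336 [451.261 -89.105  14.946] tool [-100.387    0.172   86.233]
344 [451.926 -91.32   22.679] tool [-102.68     0.151   78.494]
352 [452.48  -92.621  30.021] tool [-104.053    0.17    71.144]
360 [453.282 -96.506  34.587] tool [-108.015    0.19    66.575]
368 [442.676  22.898 176.955] tool [ 11.572   0.403 -76.034]
376 [442.682  23.769 180.666] tool [ 12.431   0.363 -79.747]
384 [442.902  23.774 182.939] tool [ 12.402   0.476 -82.028]
392 [442.871  23.942 185.433] tool [ 12.571   0.354 -84.519]
```

View pics/w17.png

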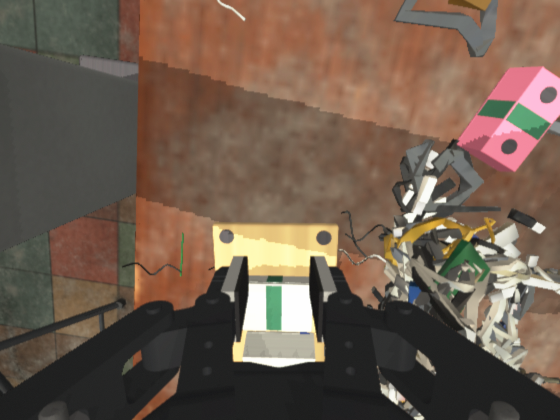

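Green lies inverted and flat: centre s≈115, t≈433, yaw 8.2°, top 34.5. I'll grip it by its ends and slide it home rather than push at the top edge.

Call:
servo_tool --moves '[[[-0.03,-0.001,0],0,0.085],[[-0.03,-0.002,0],0,0.085],[[0,0,0.03],0,0.085],[[0,0,0.025],0,0.085],[[0,0,0],0,0.085]]'

```text
time: 13.38
ee_pos: [444.9, -59.7, 43.6]
tool_rot: [[-0.142, 0.989, -0.043], [0.99, 0.141, -0.014], [-0.008, -0.045, -0.999]]
ft_force: [-0.9, 0.3, -0.9]
opening: 84.5
```

```bash
python3 - <<'E'
from h import *
now();plan(w(115,434.2,14),8.5);shot('wrist','w18')
E
```

```text
t 13.38 stz [124.766 431.176  43.602] yaw 8.141592368170997 open 84.47994051205004 F [-0.933  0.277 -0.881]
n 1 spin total -0.006 J7 -0.3458602163247878 t 13.3833
[[np.float64(0.01), np.float64(0.0043), np.float64(0.0294)], np.float64(-0.006)]
```

View pics/w18.png

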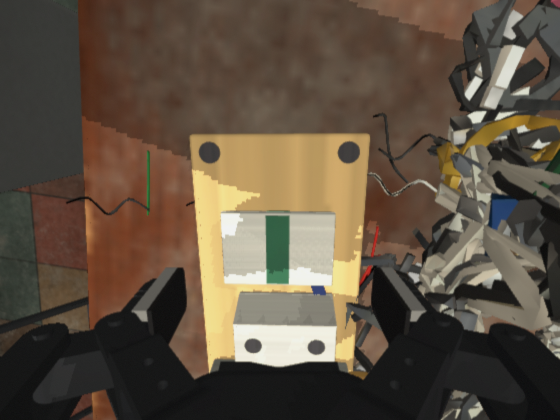

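```bash
python3 - <<'E'
from h import *
p,d,K,T,st=load('w18');C=cloud(d,K,T);one=np.ones(d.shape,bool)
for box in((400,500,-78,0),(400,520,-150,-84)):
    b=blob(C,one,box,(30,40));print(b,stz([*b['c'],b['z']]))
E
```

```text
{'c': array([442.918, -50.422]), 'L': 58.40258026123047, 'W': 40.7204704284668, 'ang': 8.449165344238281, 'z': np.float64(34.61194336363873), 'n': 8120} [115.336 430.6    34.612]
{'c': array([ 455.14, -107.34]), 'L': 58.262454986572266, 'W': 30.574209213256836, 'ang': 9.297003746032715, 'z': np.float64(34.46332020657772), 'n': 4454} [173.435 434.275  34.463]
```

Call:
servo_tool --moves '[[[0.008,0.003,0.01],-0.006,0.085],[[0.002,0.001,0.014],0,0.085],[[0,0,0.005],0,0.085],[[0,0,0],0,0.085]]'

```text
time: 13.77
ee_pos: [448.0, -47.9, 17.3]
tool_rot: [[-0.151, 0.988, -0.042], [0.989, 0.151, -0.014], [-0.008, -0.043, -0.999]]
ft_force: [0.9, -0.1, 0.6]
opening: 85.0
```

```bash
python3 - <<'E'
from h import *
now()
E
```

```text
t 13.77 stz [113.612 435.98   17.265] yaw 8.664638717523411 open 84.98300030946986 F [ 0.934 -0.119  0.588]
```

Call:
servo_tool --moves '[[[0,-0.002,0.003],0,0.07],[[0,0,0],0,0.05],[[0,0,0],0,0.05],[[0,0,0],0,0.05],[[0,0,0],0,0.05]]' --force 25

```text
time: 14.18
ee_pos: [445.3, -48.5, 16.8]
tool_rot: [[-0.152, 0.987, -0.042], [0.988, 0.152, -0.016], [-0.009, -0.044, -0.999]]
ft_force: [0.3, -0.1, -4.1]
opening: 57.6
```

```bash
python3 - <<'E'
from h import *
now()
E
```

```text
t 14.18 stz [113.753 433.266  16.761] yaw 8.735626588941772 open 57.62430394769339 F [ 0.278 -0.124 -4.086]
```

Call:
servo_tool --moves '[[[-0.006,0,0],0,0.05],[[-0.007,0,0],0,0.05],[[-0.007,0,0],0,0.05],[[-0.005,0,0],0,0.05],[[-0.005,0,0],0,0.05],[[0,0,0],0,0.05]]'

```text
time: 14.68
ee_pos: [450.4, -81.1, 17.0]
tool_rot: [[-0.152, 0.988, -0.041], [0.988, 0.151, -0.014], [-0.008, -0.043, -0.999]]
ft_force: [-0.5, 0.4, -4.7]
opening: 57.8
```

```bash
python3 - <<'E'
from h import *
now()
E
```

```text
t 14.68 stz [146.797 433.458  17.009] yaw 8.696666193452357 open 57.76289984274381 F [-0.494  0.374 -4.718]
```

Call:
servo_tool --moves '[[[-0.003,0,0],0,0.05],[[-0.004,0,0],0,0.05],[[-0.004,0,0],0,0.05]]'

```text
time: 14.93
ee_pos: [450.7, -83.5, 17.0]
tool_rot: [[-0.155, 0.987, -0.043], [0.988, 0.155, -0.003], [0.004, -0.043, -0.999]]
ft_force: [-4.0, 11.0, 1.8]
opening: 57.4
```

```bash
python3 - <<'E'
from h import *
now();p,d,K,T,st=shot('wrist','w19')
E
```

```text
t 14.93 stz [149.199 433.36   16.984] yaw 8.921244831921998 open 57.36694231897534 F [-3.97  10.956  1.849]
```

View pics/w19.png

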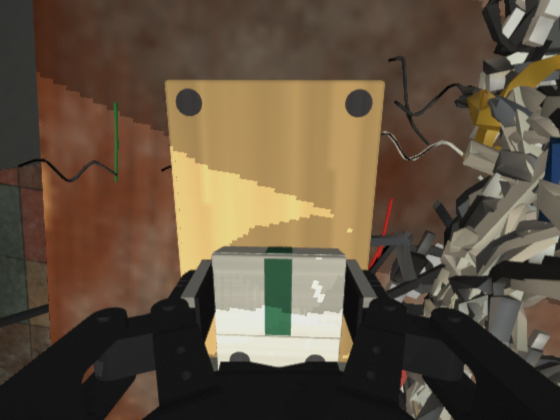

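```bash
python3 - <<'E'
from h import *
profile('w19',240,240,366,8)
E
```

```text
240 [428.948 -71.822   8.894] tool [ 14.875 -19.267   8.977]
248 [430.62  -71.655  19.163] tool [ 14.819 -18.03   -1.354]
256 [433.014 -68.681  35.42 ] tool [ 17.447 -15.901 -17.708]
264 [433.287 -72.207  36.025] tool [ 13.924 -16.203 -18.313]
272 [433.785 -76.027  35.407] tool [ 10.071 -16.277 -17.706]
280 [434.375 -79.83   35.296] tool [  6.221 -16.279 -17.609]
288 [434.695 -83.833  35.401] tool [  2.218 -16.588 -17.716]
296 [435.259 -87.818  35.384] tool [ -1.807 -16.648 -17.712]
304 [435.734 -91.456  35.604] tool [ -5.473 -16.753 -17.942]
312 [436.2   -95.668  35.495] tool [ -9.707 -16.941 -17.84 ]
320 [436.847 -99.714  35.557] tool [-13.804 -16.931 -17.918]
328 [ 437.326 -104.21    35.606] tool [-18.32  -17.158 -17.974]
336 [ 437.801 -108.746   34.76 ] tool [-22.877 -17.355 -17.137]
344 [ 438.306 -113.46    34.497] tool [-27.614 -17.576 -16.881]
352 [ 438.908 -117.344   35.24 ] tool [-31.542 -17.615 -17.639]
360 [ 439.433 -122.094   34.95 ] tool [-36.317 -17.821 -17.358]
```

Green is about 1 mm high and pressed home (11 N against the stop). Release, rise and check.

Call:
servo_tool --moves '[[[0,0,0.001],0,0.05],[[0,0,0],0,0.07],[[0,0,0],0,0.085],[[0,0,-0.02],0,0.085],[[0,0,-0.035],0,0.085],[[0.02,0,-0.03],0,0.085],[[0.04,0,0],0,0.085],[[0.03,0,0],0,0.085],[[0,0,0],0,0.085]]'

```text
time: 15.73
ee_pos: [444.9, 2.9, 107.3]
tool_rot: [[-0.145, 0.989, -0.037], [0.989, 0.145, -0.006], [-0.0, -0.037, -0.999]]
ft_force: [-0.9, -0.2, 0.1]
opening: 85.2
```

```bash
python3 - <<'E'
from h import *
now();p,d,K,T,st=shot('wrist','w20');C=cloud(d,K,T)
profile('w20',278,270,380,6)
# band mask green, plain & stop
one=np.ones(d.shape,bool);b=blob(C,one,(380,560,-190,-120),(20,27));print('stop',b)
b=blob(C,one,(380,560,-190,-40),(30,40));print('pair',b,stz([*b['c'],b['z']]))
E
```

```text
t 15.73 stz [ 62.841 440.405 107.345] yaw 8.330017390535946 open 85.24632161029393 F [-0.88  -0.234  0.094]
270 [447.926 -42.458   8.193] tool [-45.344   0.13   99.227]
276 [448.692 -47.726   9.119] tool [-50.667   0.09   98.303]
282 [449.512 -53.383   8.658] tool [-56.383   0.1    98.766]
288 [449.497 -58.954   8.363] tool [-61.894  -0.711  99.092]
294 [451.198 -64.841   8.385] tool [-67.965   0.118  99.041]
300 [451.842 -68.269  12.365] tool [-71.451   0.111  95.059]
306 [451.814 -64.092  27.974] tool [-67.318   0.111  79.439]
312 [452.267 -64.971  35.024] tool [-68.255   0.17   72.382]
318 [453.071 -70.609  34.584] tool [-73.95    0.166  72.824]
324 [453.839 -75.785  34.352] tool [-79.183   0.184  73.056]
330 [454.692 -81.26   35.289] tool [-84.723   0.2    72.12 ]
336 [455.454 -86.601  35.459] tool [-90.119   0.174  71.952]
342 [456.297 -92.017  34.972] tool [-95.599   0.242  72.438]
348 [457.051 -97.6    35.233] tool [-101.232    0.169   72.181]
354 [ 457.982 -104.187   33.834] tool [-107.885    0.188   73.582]
360 [ 458.695 -109.568   34.7  ] tool [-113.313    0.082   72.721]
366 [446.89   14.513 182.17 ] tool [ 11.131   0.919 -74.913]
372 [446.328  15.438 185.418] tool [ 12.127   0.377 -78.144]
378 [446.387  15.874 187.629] tool [ 12.549   0.417 -80.357]
stop None
pair {'c': array([452.419, -89.514]), 'L': 58.32024383544922, 'W': 52.88762664794922, 'ang': 8.691255569458008, 'z': np.float64(34.491912627730514), 'n': 4010} [155.403 434.219  34.492]
```

View pics/w20.png

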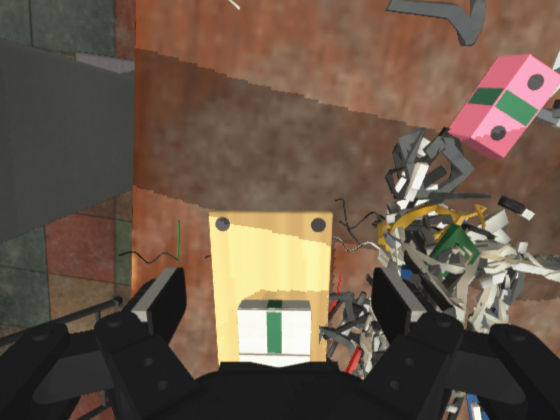

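Pair looks nested at (275,335) but partly hidden; I'll check from above on the way to the yellow.

Call:
servo_tool --moves '[[[-0.025,0,-0.028],0,0.085],[[-0.03,0,-0.028],0,0.085],[[-0.03,0,-0.028],0,0.085],[[-0.025,0,-0.02],0,0.085],[[0,0,0],0,0.085]]'

```text
time: 16.2
ee_pos: [465.3, -114.5, 215.1]
tool_rot: [[-0.152, 0.988, -0.04], [0.988, 0.152, -0.011], [-0.005, -0.041, -0.999]]
ft_force: [1.0, 0.7, -0.2]
opening: 85.0
```

```bash
python3 - <<'E'
from h import *
now();p,d,K,T,st=shot('wrist','w21');C=cloud(d,K,T)
one=np.ones(d.shape,bool);b=blob(C,one,(380,560,-190,-120),(20,27));print('stop',b,b and stz([*b['c'],b['z']]))
b=blob(C,one,(380,560,-190,-40),(31,40));print('pair',b,stz([*b['c'],b['z']]))
b=blob(C,one,(400,560,-350,-220),(21,32));print('yel',b)
E
```

```text
t 16.2 stz [182.01  443.261 215.083] yaw 8.733431555656566 open 84.97194197251387 F [ 0.971  0.652 -0.175]
stop {'c': array([ 456.604, -144.585]), 'L': 87.94156646728516, 'W': 10.794927597045898, 'ang': 8.555768013000488, 'z': np.float64(23.544009814348783), 'n': 709} [210.487 430.218  23.544]
pair {'c': array([453.768, -98.606]), 'L': 70.13292694091797, 'W': 58.10128402709961, 'ang': -81.19008350372314, 'z': np.float64(34.56109442608272), 'n': 3760} [164.594 434.208  34.561]
yel {'c': array([ 480.354, -308.36 ]), 'L': 58.4100341796875, 'W': 31.14862060546875, 'ang': -10.899810791015625, 'z': np.float64(26.388989183506368), 'n': 1046}
```

View pics/w21.png

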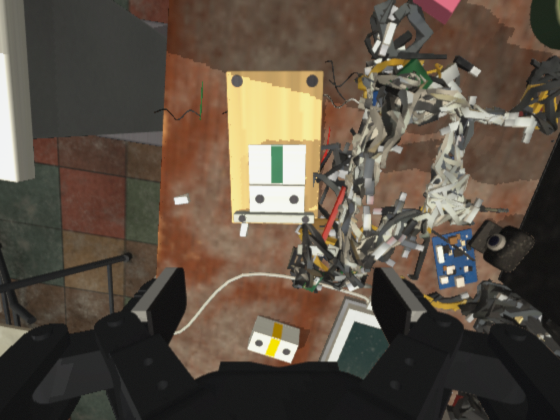

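The pair is nested and home: tops span s 129.5–199.7 against the stop's inner face at 205.4, level at 34.5. Yellow at (274,340) with a white tray close at its far end (335,345). I'll check finger clearance there.

```bash
python3 - <<'E'
from h import *
p,d,K,T,st=load('w21');C=cloud(d,K,T)
a=np.radians(-10.9);l=np.array([np.cos(a),np.sin(a)]);x=np.array([-l[1],l[0]])
c=np.array([480.4,-307])
q=C[...,:2]-c;L=q@l;X=q@x
for z0 in range(0,80,4):
    row=[]
    for x0 in(-15,-8,0,8,15):
        m=(abs(L-z0)<2)&(abs(X-x0)<3)&(d>0)&(np.arange(420)[:,None]<366);row.append(np.round(np.median(C[m][:,2]),0) if m.sum()>3 else None)
    print(z0,row)
# top face only
b=blob(C,np.ones(d.shape,bool),(400,560,-350,-260),(25,29));print(b)
h=cv2.cvtColor(p,cv2.COLOR_RGB2HSV);m=(h[...,0]>18)&(h[...,0]<32)&(h[...,1]>150)&(h[...,2]>120)&(abs(L)<30)&(abs(X)<25)
print('band',np.median(C[m],axis=0),m.sum(), np.median(L[m]),C[m][:,2].min())
E
```

```text
0 [np.float64(27.0), np.float64(27.0), np.float64(27.0), np.float64(27.0), np.float64(14.0)]
4 [np.float64(27.0), np.float64(27.0), np.float64(27.0), np.float64(27.0), np.float64(15.0)]
8 [np.float64(26.0), np.float64(26.0), np.float64(26.0), np.float64(27.0), np.float64(16.0)]
12 [np.float64(27.0), np.float64(27.0), np.float64(26.0), np.float64(27.0), np.float64(14.0)]
16 [np.float64(26.0), np.float64(27.0), np.float64(26.0), np.float64(27.0), np.float64(14.0)]
20 [np.float64(27.0), np.float64(27.0), np.float64(27.0), np.float64(26.0), np.float64(15.0)]
24 [np.float64(26.0), np.float64(26.0), np.float64(27.0), np.float64(26.0), np.float64(15.0)]
28 [np.float64(26.0), np.float64(26.0), np.float64(26.0), np.float64(27.0), np.float64(15.0)]
32 [None, None, None, np.float64(1.0), np.float64(0.0)]
36 [np.float64(1.0), np.float64(1.0), np.float64(0.0), np.float64(1.0), np.float64(0.0)]
40 [np.float64(1.0), np.float64(0.0), np.float64(0.0), np.float64(1.0), np.float64(0.0)]
44 [np.float64(0.0), np.float64(0.0), np.float64(0.0), np.float64(0.0), np.float64(1.0)]
48 [np.float64(0.0), np.floa
[... 184 characters left out ...]
0), np.float64(-0.0), np.float64(0.0), np.float64(0.0)]
60 [np.float64(0.0), np.float64(0.0), np.float64(1.0), np.float64(1.0), np.float64(0.0)]
64 [np.float64(1.0), np.float64(0.0), np.float64(0.0), np.float64(1.0), np.float64(0.0)]
68 [np.float64(1.0), np.float64(5.0), np.float64(9.0), np.float64(11.0), np.float64(12.0)]
72 [None, np.float64(14.0), np.float64(15.0), np.float64(21.0), np.float64(21.0)]
76 [None, None, None, np.float64(24.0), np.float64(24.0)]
{'c': array([ 479.992, -308.835]), 'L': 57.965572357177734, 'W': 29.883264541625977, 'ang': -9.167999267578125, 'z': np.float64(26.508459627527202), 'n': 881}
band [ 481.413 -298.786   26.023] 275 0.019190221730731535 5.008138709094112
```

```bash
python3 - <<'E'
from h import *
now();plan([480,-308.8,120],-10)
E
```

```text
t 16.25 stz [179.91  442.572 213.734] yaw 8.767636525441572 open 84.83666829726877 F [ 0.749  0.109 -0.62 ]
n 6 spin total 0.328 J7 0.021185477531968436 t 16.25
[[np.float64(-0.0327), np.float64(-0.0017), np.float64(0.0158)], np.float64(0.055)]
[[np.float64(-0.0327), np.float64(0.0001), np.float64(0.0158)], np.float64(0.055)]
[[np.float64(-0.0327), np.float64(0.0018), np.float64(0.0158)], np.float64(0.055)]
[[np.float64(-0.0325), np.float64(0.0036), np.float64(0.0158)], np.float64(0.055)]
[[np.float64(-0.0323), np.float64(0.0054), np.float64(0.0158)], np.float64(0.055)]
[[np.float64(-0.0319), np.float64(0.0071), np.float64(0.0158)], np.float64(0.055)]
```

Call:
servo_tool --moves '[[[-0.0327,-0.0017,0.01],0.055,0.08],[[-0.0327,0,0.016],0.055,0.08],[[-0.0327,0.0018,0.016],0.055,0.08],[[-0.0325,0.0036,0.016],0.055,0.08],[[-0.0325,0.0054,0.016],0.055,0.08],[[-0.03,0.007,0.016],0.055,0.08],[[0,0,0],0,0.08]]'

```text
time: 16.83
ee_pos: [477.3, -316.1, 118.3]
tool_rot: [[0.189, 0.981, -0.044], [0.982, -0.189, -0.014], [-0.022, -0.041, -0.999]]
ft_force: [-1.2, -1.1, -0.5]
opening: 80.0
```

```bash
python3 - <<'E'
from h import *
now();p,d,K,T,st=shot('wrist','w22');C=cloud(d,K,T);print(st['ee_pos'])
b=blob(C,np.ones(d.shape,bool),(400,560,-360,-250),(25,29));print(b)
c=b['c'];plan([c[0],c[1],60],b['ang'])
E
```

```text
t 16.83 stz [383.202 425.296 118.278] yaw -10.92450730126295 open 80.01137917316251 F [-1.193 -1.135 -0.513]
[ 477.265 -316.13   118.278]
{'c': array([ 480.188, -309.353]), 'L': 58.01807403564453, 'W': 29.24641227722168, 'ang': -10.192390441894531, 'z': np.float64(26.619900891698194), 'n': 2653}
n 2 spin total -0.009 J7 -0.06877015228775682 t 16.8833
[[np.float64(0.0026), np.float64(0.0021), np.float64(0.0294)], np.float64(-0.004)]
[[np.float64(0.0026), np.float64(0.0021), np.float64(0.0294)], np.float64(-0.004)]
```

View pics/w22.png

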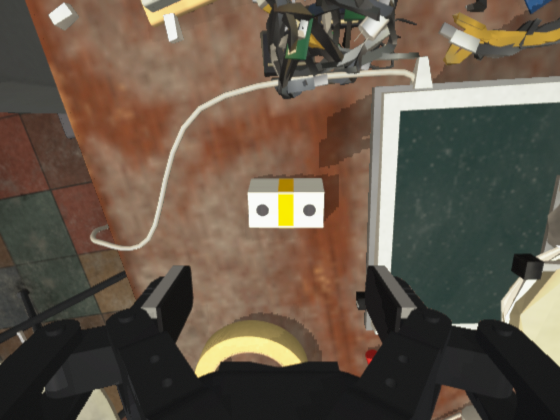

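Yellow at (286,203) is clear of the tray (u>370) and tape (250,350). Descending onto its ends, centred.

Call:
servo_tool --moves '[[[0.003,0.002,0.03],-0.005,0.08],[[0.002,0.002,0.03],0,0.08],[[0,0,0.03],0,0.08],[[0,0,0.01],0,0.08],[[0,0,0],0,0.08]]'

```text
time: 17.3
ee_pos: [478.9, -305.3, 15.2]
tool_rot: [[0.174, 0.984, -0.044], [0.985, -0.175, -0.01], [-0.017, -0.041, -0.999]]
ft_force: [0.8, -0.6, 0.0]
opening: 79.9
```

```bash
python3 - <<'E'
from h import *
now();plan([480.2,-309.4,7],-10.2)
E
```

```text
t 17.3 stz [372.733 428.551  15.202] yaw -10.069438507153953 open 79.91536557035742 F [ 0.806 -0.647  0.038]
n 1 spin total 0.002 J7 -0.16785727056072985 t 17.3
[[np.float64(-0.0037), np.float64(0.0023), np.float64(0.0082)], np.float64(0.002)]
```

Call:
servo_tool --moves '[[[-0.004,0.002,0.006],0,0.08],[[0,0,0.003],0,0.07],[[0,0,0],0,0.05],[[0,0,0],0,0.05],[[0,0,0],0,0.05],[[0,0,0],0,0.05]]' --force 40

```text
time: 17.8
ee_pos: [482.7, -308.6, 10.5]
tool_rot: [[0.17, 0.985, -0.04], [0.985, -0.171, -0.012], [-0.018, -0.037, -0.999]]
ft_force: [0.3, -0.5, -3.0]
opening: 57.3
```

```bash
python3 - <<'E'
from h import *
now();shot('wrist','w23')
E
```

```text
t 17.8 stz [376.601 431.825  10.47 ] yaw -9.857603562267105 open 57.296698513398134 F [ 0.3   -0.515 -3.039]
```

View pics/w23.png

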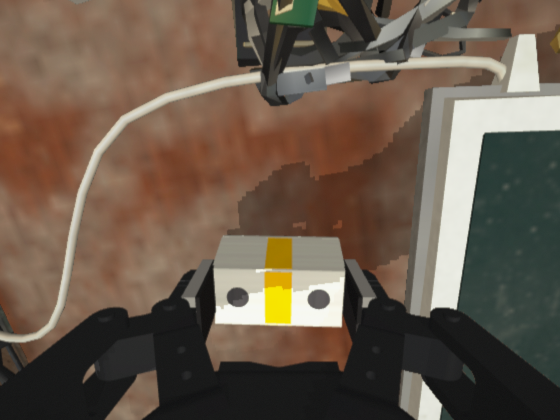

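Yellow gripped. Lift and check how it sits.

Call:
servo_tool --moves '[[[0,0,-0.015],0,0.05],[[0,0,-0.03],0,0.05],[[0,0,-0.03],0,0.05],[[0,0,-0.03],0,0.05],[[0,0,0],0,0.05]]'

```text
time: 18.27
ee_pos: [485.4, -306.1, 121.3]
tool_rot: [[0.17, 0.985, -0.044], [0.985, -0.17, -0.009], [-0.016, -0.042, -0.999]]
ft_force: [2.0, 0.1, -2.1]
opening: 57.0
```

```bash
python3 - <<'E'
from h import *
now();shot('wrist','w24')
p,d,K,T,st=load('w24');C=cloud(d,K,T);R=st['tool_rot']
Q=(C-st['ee_pos'])@R
m=(abs(Q[...,1])<27)&(Q[...,2]<-8)&(Q[...,2]>-28)&(abs(Q[...,0])<22)
for u in(228,250,310,332):
    vs=[v for v in range(420) if m[v,u]];print(u,[(v,Q[v,u].round(1).tolist(),C[v,u,2].round(1)) for v in vs[::9]])
plan([*w(167.9,434.3,0)[:2],115],-81.5)
E
```

```text
t 18.27 stz [374.438 434.833 121.28 ] yaw -9.799687876514216 open 56.95251216649149 F [ 2.044  0.09  -2.148]
228 [(253, [15.0, -23.2, -8.3], np.float64(130.3)), (262, [12.8, -22.5, -13.3], np.float64(135.3)), (271, [10.5, -21.9, -17.7], np.float64(139.7)), (280, [5.6, -22.3, -16.5], np.float64(138.6)), (289, [1.8, -22.3, -17.6], np.float64(139.8)), (298, [-2.5, -22.4, -18.1], np.float64(140.3)), (307, [-7.2, -22.7, -17.7], np.float64(140.0)), (316, [-12.6, -23.1, -16.7], np.float64(139.1))]
250 [(254, [14.9, -13.0, -9.2], np.float64(130.7)), (263, [12.8, -12.6, -14.3], np.float64(135.9)), (272, [10.1, -12.4, -17.8], np.float64(139.4)), (281, [5.3, -12.5, -16.8], np.float64(138.6)), (290, [1.4, -12.5, -17.9], np.float64(139.7)), (299, [-2.9, -12.6, -18.2], np.float64(140.0)), (308, [-7.0, -12.7, -18.9], np.float64(140.8)), (317, [-12.1, -12.9, -18.2], np.float64(140.2))]
310 [(253, [15.2, 14.5, -8.7], np.float64(129.1)), (262, [13.6, 13.9, -15.0], np.float64(135.5)), (271, [11.3, 13.6, -19.2], np.float64(139.7)), (280, [7.0, 13.7, -19.2], np.float64(139.8)), (289, [2.4, 13.9, -18.7], 
[... 903 characters left out ...]
.float64(0.0004)], np.float64(0.114)]
[[np.float64(0.0149), np.float64(-0.0114), np.float64(0.0004)], np.float64(0.114)]
[[np.float64(0.0135), np.float64(-0.013), np.float64(0.0004)], np.float64(0.114)]
[[np.float64(0.0119), np.float64(-0.0145), np.float64(0.0004)], np.float64(0.114)]
[[np.float64(0.0102), np.float64(-0.0157), np.float64(0.0004)], np.float64(0.114)]
[[np.float64(0.0083), np.float64(-0.0168), np.float64(0.0004)], np.float64(0.114)]
[[np.float64(0.0064), np.float64(-0.0176), np.float64(0.0004)], np.float64(0.114)]
[[np.float64(0.0043), np.float64(-0.0182), np.float64(0.0004)], np.float64(0.114)]
[[np.float64(0.0022), np.float64(-0.0186), np.float64(0.0004)], np.float64(0.114)]
```

Call:
servo_tool --moves '[[[0.018,-0.006,0],0.114,0.05],[[0.017,-0.008,0],0.114,0.05],[[0.016,-0.01,0],0.114,0.05],[[0.015,-0.0115,0],0.114,0.05],[[0.0135,-0.013,0],0.114,0.05],[[0.012,-0.0145,0],0.114,0.05],[[0.01,-0.0155,0],0.114,0.05],[[0.0085,-0.017,0],0.114,0.05],[[0.0065,-0.0175,0],0.114,0.05],[[0.004,-0.018,0],0.114,0.05]]'

```text
time: 19.15
ee_pos: [451.5, -118.1, 114.3]
tool_rot: [[0.979, 0.194, -0.056], [0.194, -0.981, -0.007], [-0.056, -0.004, -0.998]]
ft_force: [0.4, -0.3, -3.9]
opening: 57.1
```

```bash
python3 - <<'E'
from h import *
now();plan(w(167.9,434.3,100),-81.5)
E
```

```text
t 19.15 stz [183.532 429.099 114.262] yaw -78.82221002856954 open 57.07385643635747 F [ 0.442 -0.334 -3.915]
n 1 spin total 0.047 J7 -1.4438589253843035 t 19.15
[[np.float64(0.0067), np.float64(-0.0153), np.float64(0.014)], np.float64(0.047)]
```

Call:
servo_tool --moves '[[[0.005,-0.008,0.0],0.047,0.05],[[0.003,-0.007,0.012],0,0.05],[[0,0,0],0,0.05]]'

```text
time: 19.4
ee_pos: [452.9, -95.6, 100.5]
tool_rot: [[0.988, 0.145, -0.06], [0.145, -0.989, -0.006], [-0.06, -0.003, -0.998]]
ft_force: [0.1, -0.3, -4.5]
opening: 57.1
```

```bash
python3 - <<'E'
from h import *
now();plan(w(167.9,436.3,56),-81.5)
shot('wrist','w25')
p,d,K,T,st=load('w25');C=cloud(d,K,T);R=st['tool_rot'];Q=(C-st['ee_pos'])@R
m=(abs(Q[...,1])<27)&(Q[...,2]<-8)&(Q[...,2]>-30)&(abs(Q[...,0])<22)
for u in(228,280,332):
    vs=[v for v in range(420) if m[v,u]];print(u,[(Q[v,u].round(1).tolist(),C[v,u,2].round(1)) for v in vs[::12]])
E
```

```text
t 19.4 stz [161.463 433.774 100.529] yaw -81.6345532472359 open 57.11899071943163 F [ 0.136 -0.288 -4.489]
n 2 spin total -0.002 J7 -1.5489221954161043 t 19.4
[[np.float64(0.0026), np.float64(0.0033), np.float64(0.0221)], np.float64(-0.001)]
[[np.float64(0.0026), np.float64(0.0033), np.float64(0.0221)], np.float64(-0.001)]
228 [([13.5, -24.6, -8.4], np.float64(108.1)), ([11.4, -23.4, -16.7], np.float64(116.6)), ([6.0, -23.5, -17.6], np.float64(117.8)), ([0.1, -23.8, -17.4], np.float64(118.0)), ([-5.8, -24.0, -17.6], np.float64(118.5)), ([-12.6, -24.4, -16.6], np.float64(118.0))]
280 [([14.0, -0.6, -8.3], np.float64(108.0)), ([11.5, -0.7, -16.8], np.float64(116.6)), ([7.4, -0.7, -20.2], np.float64(120.3)), ([0.4, -0.7, -18.0], np.float64(118.4)), ([-5.5, -0.6, -18.2], np.float64(119.0)), ([-11.7, -0.6, -18.0], np.float64(119.2))]
332 [([14.6, 23.2, -8.4], np.float64(108.0)), ([11.8, 22.0, -16.6], np.float64(116.3)), ([7.6, 21.8, -19.6], np.float64(119.5)), ([2.0, 22.0, -19.9], np.float64(120.3)), ([-4.2, 22.3, -19.4], np.float64(120.1)), ([-10.1, 22.6, -19.6], np.float64(120.6)), ([-16.6, 23.0, -19.3], np.float64(120.7))]
```

View pics/w25.png

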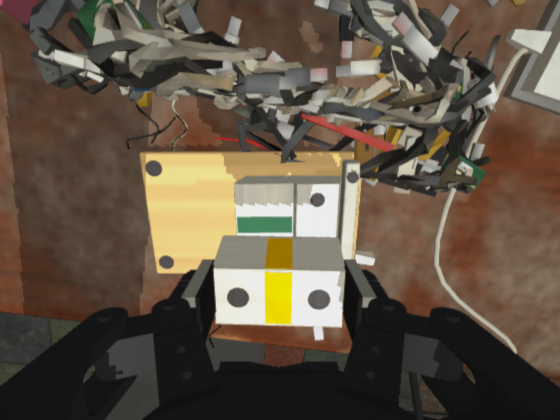

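Yellow is held level over the pair, crosswise: green band at (265,225), plain hole at (318,200), stop at (350,200). Lowering.

Call:
servo_tool --moves '[[[0.0026,0.0033,0.02],0,0.05],[[0.0026,0.0033,0.018],0,0.05],[[0,0,0.004],0,0.05],[[0,0,0],0,0.05]]'

```text
time: 19.78
ee_pos: [457.4, -105.6, 59.2]
tool_rot: [[0.988, 0.146, -0.059], [0.146, -0.989, -0.008], [-0.059, -0.0, -0.998]]
ft_force: [-0.4, 0.6, -2.7]
opening: 57.0
```

```bash
python3 - <<'E'
from h import *
now();plan(w(167.9,436.3,44),-81.5)
E
```

```text
t 19.78 stz [172.04  436.768  59.151] yaw -81.61738885541725 open 57.03904791725599 F [-0.44   0.647 -2.671]
n 1 spin total -0.002 J7 -1.5826926591942574 t 19.7833
[[np.float64(0.0004), np.float64(-0.0041), np.float64(0.0152)], np.float64(-0.002)]
```

Call:
servo_tool --moves '[[[0,-0.004,0.006],0,0.05],[[0,0,0.005],0,0.05],[[0,0,0.003],0,0.05],[[0,0,0],0,0.05]]'

```text
time: 20.12
ee_pos: [456.2, -102.9, 45.8]
tool_rot: [[0.988, 0.144, -0.057], [0.143, -0.99, -0.009], [-0.058, 0.001, -0.998]]
ft_force: [-0.3, -0.3, -2.9]
opening: 56.9
```

```bash
python3 - <<'E'
from h import *
now()
E
```

```text
t 20.12 stz [169.237 435.983  45.831] yaw -81.73772464025663 open 56.89857444697076 F [-0.311 -0.309 -2.894]
```

Position is right (s 169, t 436); lower in 1–2 mm steps until contact.

Call:
servo_tool --moves '[[[0,0,0.002],0,0.05],[[0,0,0.002],0,0.05],[[0,0,0.001],0,0.05]]'

```text
time: 20.37
ee_pos: [456.5, -103.0, 43.4]
tool_rot: [[0.988, 0.144, -0.057], [0.144, -0.99, -0.011], [-0.058, 0.003, -0.998]]
ft_force: [-4.7, 1.1, 13.5]
opening: 57.0
```

```bash
python3 - <<'E'
from h import *
now();p,d,K,T,st=shot('wrist','w26');C=cloud(d,K,T)
for u in(228,280,332): 
    q=[C[v,u] for v in range(240,330,12)];print(u,[ (stz(a).round(1)).tolist() for a in q])
E
```

```text
t 20.37 stz [169.383 436.258  43.421] yaw -81.71085593827085 open 57.00764531075056 F [-4.722  1.088 13.492]
228 [[143.4, 452.7, 40.3], [144.7, 450.7, 49.6], [145.8, 448.9, 58.0], [146.0, 444.6, 60.9], [145.8, 439.2, 61.9], [145.5, 433.0, 61.8], [145.0, 426.1, 61.2], [132.8, 371.1, -0.2]]
280 [[168.8, 452.9, 41.1], [168.8, 450.8, 50.1], [168.7, 448.8, 57.9], [168.7, 445.0, 61.7], [168.7, 438.9, 61.6], [168.7, 433.6, 62.9], [168.7, 426.2, 61.3], [168.7, 420.4, 62.4]]
332 [[194.6, 451.9, 39.1], [192.8, 450.7, 50.1], [191.7, 448.7, 57.9], [191.1, 445.3, 62.4], [191.5, 439.0, 62.0], [191.6, 433.6, 63.0], [192.1, 426.9, 62.5], [192.2, 421.2, 63.5]]
```

View pics/w26.png

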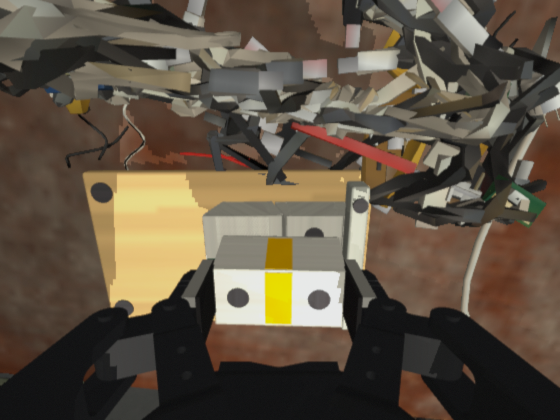

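Contact (about 17 N). Release and lift straight up.

Call:
servo_tool --moves '[[[0,0,0],0,0.062],[[0,0,0],0,0.075],[[0,0,0],0,0.083],[[0,0,-0.008],0,0.085],[[0,0,-0.03],0,0.085],[[0,0,-0.035],0,0.085],[[0,0,-0.04],0,0.085],[[0,0,-0.04],0,0.085],[[0,0,0],0,0.085]]'

```text
time: 21.17
ee_pos: [465.8, -99.6, 204.8]
tool_rot: [[0.987, 0.147, -0.058], [0.147, -0.989, -0.009], [-0.059, 0.0, -0.998]]
ft_force: [1.1, 0.8, 0.3]
opening: 85.0
```

```bash
python3 - <<'E'
from h import *
now();p,d,K,T,st=shot('wrist','w27');C=cloud(d,K,T);one=np.ones(d.shape,bool)
b=blob(C,one,(400,520,-160,-50),(58.5,66));print('yellow',b,stz([*b['c'],b['z']]))
b=blob(C,one,(380,560,-190,-120),(20,27));print('stop',b,b and stz([*b['c'],b['z']]))
S=C[...,:2]@AX;Tt=C[...,:2]@AY
m=(Tt>455)&(Tt<463)&(C[...,2]>32)&(C[...,2]<37)&(S>120)&(S<205);print('pair top strip s range',np.percentile(S[m],[1,99]),m.sum(),np.median(C[...,2][m]))
m2=(C[...,2]>58)&(C[...,2]<66)&(abs(S-168)<35)&(abs(Tt-434)<25)
A_=np.c_[S[m2],Tt[m2],np.ones(m2.sum())];print('plane',np.linalg.lstsq(A_,C[...,2][m2],rcond=None)[0])
E
```

```text
t 21.17 stz [167.391 445.936 204.826] yaw -81.52795550150103 open 85.0423486951294 F [1.064 0.812 0.35 ]
yellow {'c': array([ 453.921, -102.823]), 'L': 57.68538284301758, 'W': 29.166824340820312, 'ang': -82.14965581893921, 'z': np.float64(60.653473223392155), 'n': 1817} [168.788 433.737  60.653]
stop {'c': array([ 457.004, -144.988]), 'L': 89.86443328857422, 'W': 10.197352409362793, 'ang': 8.389031410217285, 'z': np.float64(23.549479332466973), 'n': 790} [210.945 430.553  23.549]
pair top strip s range [130.906 199.382] 557 34.58684958581756
plane [-0.001 -0.01  64.953]
```

View pics/w27.png

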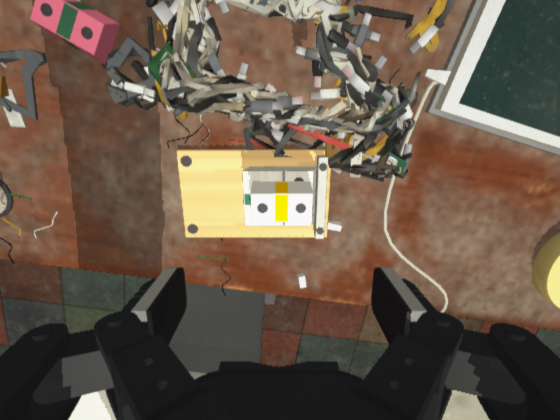

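Yellow sits flat at s 168.8, t 433.7, square to within 1° and with its top at 60.7. The pair's tops span 130.9–199.4, against the stop. Handing in.

```bash
python3 - <<'E'
from h import *
print(r.finish_job());now()
E
```

```text
the job is handed in; nothing more can be done
None
the job is handed in; nothing more can be done
```

The stack is built and the job was handed in at about 21 s of the 61 s. No verdict was reported.

**What I did:**
- I gripped the green ingot by its ends and rolled it in the grip against the board's left edge.
- I set it on its sloped side on the board and tipped it over, wide face up.
- I then gripped it again and slid it against the plain ingot until both pressed on the stop, at about 11 N.
- I laid the yellow ingot crosswise over the pair and released it on contact.

**Last checks (wrist camera, one view plus its depth readings):**

| Check | Measured |
|---|---|
| Pair's tops | level at 34.6 mm |
| Plain ingot's distance from stop | about 0–0.6 mm |
| Green to plain centres | about 35 mm apart |
| Yellow's top | 60.7 mm, level to about 0.01 rad |
| Yellow's squareness to the pair | within about 1° |
| Yellow off the pair's middle | about 1 mm across, under 1 mm along |

- **Blue scrap:** A small blue scrap appeared to lie where the two ingots meet. Two sweeps with the shut fingers did not move it. The closer sweep met no force, so I took it as background and carried on.
- **Tool tilt:** The first sweep pressed on the board and left the tool tilted by about 3° from then on. The measurements show no effect on the stack.
- **Not checked:** I never aimed the tool at the tape roll, reel or screwdriver, but I did not measure them again at the end.
- **Less certain:** The ends were only compared as one outline, which showed no step. Heights were not cross-checked between two views at the end.

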